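# Build two bangle stacks on the display pads

### The arm

A 6-joint arm with a two-finger parallel gripper is mounted at the origin on the work surface. World frame = base frame: x ahead of the robot, y to its left, z up, the work surface at z = 0. Lengths are in mm, angles in degrees, forces in N, time in s.
With the tool pointing down it reaches from about 350 to 850 mm from the base axis. Payload 8.1 kg.
Tool frame: the origin (TCP) lies between the finger pads; the fingertips stand 22 mm ahead of it and the grasp point (between the pads) lies 3 mm ahead of it; z points along the fingers, y is the direction in which the jaws open and shut (so a half turn about z gives the same grasp; the last joint's range is limited). The gripper opens to 85 mm and grips with 20 to 120 N. Pads are 22 mm wide; open, the fingers measure 114 mm over their backs; the gripper's body (76 mm by 85 mm) begins 54 mm behind the grasp point. The pads swing forward as they close: fully open they stand 13 mm farther back than shut.
Start: joints at [58.934, 7.471, 85.268, -0, 87.261, -4.893], TCP at [264.627, 538.496, 253.292] pointing down, gripper open.
Joint ranges: [-169.43, 169.43], [-51.17, 129.36], [1.28, 143.12], [-76.62, 256.62], [0, 156.53], [-152.29, 152.29]. Speed limits (degrees/s): [136.94, 136.94, 159.86, 180, 180, 180].

### API

Orientations are given as [roll, pitch, yaw] about the fixed x, y, z axes, in that order (R = Rz(yaw) Ry(pitch) Rx(roll)).
In Python, from bench import r gives the robot as it stands.
- The arm moves only by the tool drive_tool, never from a script. Its argument "moves" is a list of rows, each a list of 2 entries, a list of its own where there are three numbers: the shift along the world's x, y, z in mm, then the turn about the world's z in degrees. A call has exactly 8 rows; each row is the pose to reach, as a shift and turn from the pose commanded when the call began; what a row does not reach only later rows make up. A row lasts 1/12 s, in which the tool goes at most 41.7 mm and 7.16 degrees, less where a joint would pass 70% of its speed; a pose out of reach is approached as far as the arm can. A call with a gripper value outside its range is refused whole. "fingers" is the finger opening in mm, from 0 to 85.4, set as the call begins (left out, the last holds). The fingers move at their own pace and stop on an object; "squeeze" is the grip in N (left out, the last holds). Time passes only in rows, so rows that repeat a pose let the fingers close, or fill a call up. It gives the time, the measured TCP pose, the force and the opening at its end, in the units of the state.
- r.sense(): the state, without advancing time (a new reading comes with each control period).
- r.snapshot(name): name is "scene" or "top"; returns a dict with "pixels" (400x640x3 uint8, red, green, blue), "camera_matrix" (3x3 intrinsics, pixels), "xyz" and "orientation" of the camera in the world. Camera axes: x right, y down, z forward; pixel columns grow to the right and rows downward; lengths in mm; the calibration is good to about 2 mm. A picture is of the moment at which its call begins. There is no depth.
- r.hand_in(): hands the job in, once; it reports no verdict.
The state is a dict: "time": time; "joint_pos": joint angles; "qd": joint speeds; "joint_efforts": joint torques, N m; "tool_pos": TCP position; "tcp_rot": TCP orientation; "ft_force": force on the tool from outside, world axes, zero at the start; "wrist_torque": the same for the moment, N m; "finger_gap": finger opening in mm.
Only numpy, scipy, OpenCV 4.12 (cv2) and the standard library are available. Lean on these libraries where they do the work, as an engineer would, in place of code of your own. Each camera call takes 0.05 s, during which the arm holds its last target.

### The job

Make up two display stacks from the five loose bangles that lie on the counter: on the round blue pad the green one at the bottom, the amber one on it and the white one on top; on the square wooden pad the black one at the bottom and the red one on top. Every bangle must lie flat, the stacks upright and centred on their pads by eye (within 1 cm); do not drop a bangle from a height, and leave the pocket scale and the ring box where they are.

Things in the scene. Friction and masses are not known exactly. Their poses are not given: they have to be found in the camera images.
- amber_mid (a point): An agate bangle, a plain amber (orange-yellow) ring lying flat: outer diameter 66 mm, inner 48 mm, 14 mm high, about 60 g. Either face may be up. This point is its centre, half-way up (7 mm above its underside); z is the ring's axis. It can be gripped from above across its full 66 mm, or by its 9 mm wall with one finger inside.
- white_mid (a point): An agate bangle, a plain milky white ring lying flat: outer diameter 66 mm, inner 48 mm, 14 mm high, about 60 g. Either face may be up. This point is its centre, half-way up (7 mm above its underside); z is the ring's axis. It can be gripped from above across its full 66 mm, or by its 9 mm wall with one finger inside.
- green_mid (a point): An agate bangle, a plain green ring lying flat: outer diameter 66 mm, inner 48 mm, 14 mm high, about 60 g. Either face may be up. This point is its centre, half-way up (7 mm above its underside); z is the ring's axis. It can be gripped from above across its full 66 mm, or by its 9 mm wall with one finger inside.
- red_mid (a point): An agate bangle, a plain dark red ring lying flat: outer diameter 66 mm, inner 48 mm, 14 mm high, about 60 g. Either face may be up. This point is its centre, half-way up (7 mm above its underside); z is the ring's axis. It can be gripped from above across its full 66 mm, or by its 9 mm wall with one finger inside.
- black_mid (a point): An agate bangle, a plain black ring lying flat: outer diameter 66 mm, inner 48 mm, 14 mm high, about 60 g. Either face may be up. This point is its centre, half-way up (7 mm above its underside); z is the ring's axis. It can be gripped from above across its full 66 mm, or by its 9 mm wall with one finger inside.
- round_pad_top (a point): The dark blue round display pad with a brass line near its foot, 88 mm in diameter and 18 mm high, fixed on the counter. This point is the centre of its flat top, 18 mm above the counter; z up.
- square_pad_top (a point): The brown wooden square display pad, 84 by 84 mm and 18 mm high, fixed on the counter. This point is the centre of its flat top, 18 mm above the counter; x and y run along its sides, z up.
- scale: A small loose black pocket scale with a steel pan, 66 mm (its x) by 95 mm (its y), 17 mm high, lying among the bangles; to be left alone. Origin at the centre of its underside, on the counter.
- ring_box: A small loose closed plum-purple ring box, 55 by 55 mm, 36 mm high, standing among the bangles; to be left alone. Origin at the centre of its underside, on the counter.
Mind the look-alikes: they are no part of the job. Of the things that look like the part that bears green_mid, take the one that is farthest from the robot's base at the start.

How it is judged:
By the outcome, as a careful person would: the job done as asked, in the order asked, and still so for the second after the job is handed in, with the robot touching nothing.
It also fails if it takes over 125 s, if anything falls off the work surface, if the arm or the gripper's body presses on something with over 40 N, if the wrist force passes 120 N, or if a joint passes its speed limit or range.

## Working session

There is one attempt and no reset: what is moved stays moved. The work goes in short steps, Python scripts to look and compute and a tool call to move; the robot and the scene stay as the last step left them, time stands still between calls to the robot, and variables do not carry over. Pictures are saved under pics/ and viewed, and the job is handed in when it is done.

Besides the shell and the picture viewer there is one more tool, called after "Emit:" in YAML: its name, and indented under it one key for each argument. drive_tool: Moves the arm, as the interface text tells. Its arguments: {"type":"object","properties":{"moves":{"type":"array","items":{"type":"array"}},"fingers":{"type":"number"},"squeeze":{"type":"number"}},"required":["moves"]}

```bash
mkdir -p pics; ls
python3 - <<'E'
from bench import r
import cv2,pickle
s=r.sense(); print(s)
for n in("scene","top"):
    d=r.snapshot(n); cv2.imwrite(f"pics/{n}0.png",d["pixels"][:,:,::-1]); pickle.dump(d,open(f"{n}0.pkl","wb"))
    print(n,d["camera_matrix"],d["xyz"],d["orientation"])
E
```

```text
pics
{'time': 0.0, 'joint_pos': array([ 5.89346085e+01,  7.51463375e+00,  8.53280381e+01, -4.65770648e-04,
        8.72598998e+01, -4.89320219e+00]), 'qd': array([ 0.06941463, -0.01170207,  0.06810172, -0.03077342, -0.08248217,
       -0.12020355]), 'joint_efforts': array([-2.52841583e-04, -5.69410586e+01, -5.00544333e+01, -4.31786812e-04,
        1.51517481e-02, -2.81658413e-05]), 'tool_pos': array([264.37277875, 538.07121736, 252.26121573]), 'tcp_rot': array([-1.79897763e+02, -8.28571760e-03,  1.53827826e+02]), 'ft_force': array([-0.02321862,  0.9195968 ,  0.1406372 ]), 'wrist_torque': array([-0.02457959,  0.01607958,  0.10215594]), 'finger_gap': 85.85453358430175}
scene [[408.56441752   0.         319.69060308]
 [  0.         408.56441752 198.56546324]
 [  0.           0.           1.        ]] [1378.10497007  223.15855128  666.41209254] [-124.57991382    1.2466115   103.27378085]
top [[402.02895014   0.         328.46865517]
 [  0.         402.02895014 195.80337826]
 [  0.           0.           1.        ]] [ 303.5509023     3.03710616 1129.2369324 ] [-1.68310032e+02 -1.18975605e-01 -8.98678250e+01]
```

View pics/scene0.png

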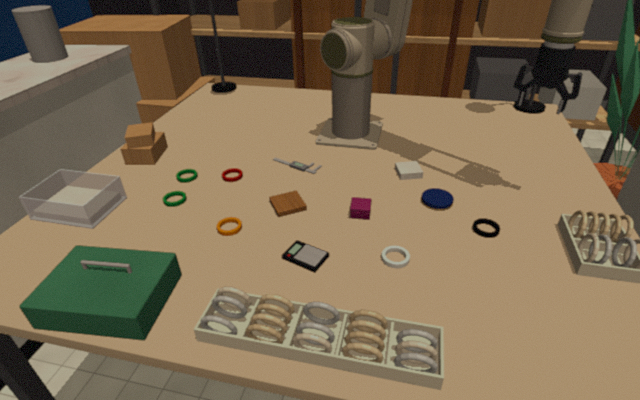

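View pics/top0.png

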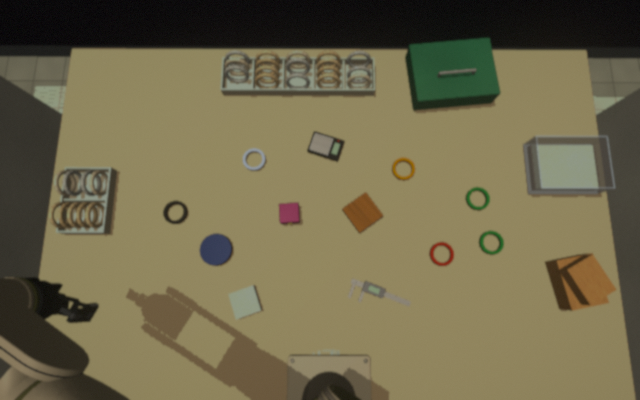

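The top view shows two green rings at about (478,199) and (491,243), red (442,254), amber (403,169), white (254,160) and black (176,212). The blue pad is at (216,250) and the wooden pad at (363,212). Next I'll measure them.

```bash
cat > h.py <<'E'
import numpy as np,cv2,pickle
from scipy.spatial.transform import Rotation as R
def cast(d,uv,z):
    uv=np.atleast_2d(uv).astype(float); K=d["camera_matrix"]
    ray=np.c_[uv,np.ones(len(uv))]@np.linalg.inv(K).T
    ray=R.from_euler("xyz",d["orientation"],degrees=True).apply(ray)
    o=np.array(d["xyz"]); t=(z-o[2])/ray[:,2]
    return (o+ray*t[:,None])[:,:2]
RNG={"green":((45,120,50),(80,255,255)),"red":((172,130,60),(180,255,255)),"red2":((0,150,60),(5,255,255)),"amber":((10,200,150),(20,255,255)),
"blue":((105,100,30),(130,255,255)),"purple":((150,100,60),(172,255,255)),"wood":((6,150,60),(14,255,190)),"black":((0,0,0),(180,255,45)),"white":((0,0,150),(180,60,255))}
def blobs(d,col,win,pad=None):
    hsv=cv2.cvtColor(d["pixels"],cv2.COLOR_RGB2HSV)
    m=cv2.inRange(hsv,*RNG[col])
    if col=="red": m|=cv2.inRange(hsv,*RNG["red2"])
    w=np.zeros_like(m); u0,v0,u1,v1=win; w[v0:v1,u0:u1]=255
    m&=w
    cs,_=cv2.findContours(m,cv2.RETR_EXTERNAL,cv2.CHAIN_APPROX_NONE)
    return [c for c in cs if cv2.contourArea(c)>60]
def ring(d,c,z):
    h=cv2.convexHull(c)
    p=cast(d,c[:,0],z)
    (x,y),(a,b),ang=cv2.minAreaRect(p.astype(np.float32))
    cc,rad=cv2.minEnclosingCircle(p.astype(np.float32))
    M=cv2.moments(cv2.convexHull(p.astype(np.float32)))
    return np.array([M["m10"]/M["m00"],M["m01"]/M["m00"]]),(a,b,ang),2*rad
E
cat > m.py <<'E'
from h import *
import sys
W={"top":{"green":(455,170,520,265),"red":(420,235,460,270),"amber":(385,150,420,185),"white":(235,140,275,178),"black":(158,195,195,230),"blue":(190,225,240,275),"wood":(335,185,390,240),"purple":(270,195,310,230)},
"scene":{"green":(150,160,205,210),"red":(215,160,250,190),"amber":(210,210,250,240),"white":(370,235,425,275),"black":(465,210,510,245),"blue":(415,180,460,215),"wood":(260,185,315,220),"purple":(340,190,380,225)}}
for n in W:
    d=pickle.load(open(n+"0.pkl","rb"))
    for k,w in W[n].items():
        z={"blue":18,"wood":18,"purple":36}.get(k,10)
        for c in blobs(d,k,w):
            p,rect,dia=ring(d,c,z)
            print(n,k,c[:,0].mean(0).round(1),p.round(1),np.round(rect,1),round(dia,1),"dist",np.hypot(*p).round())
E
python3 m.py
```

```text
top green [491.  242.4] [ 404.7 -450.8] [61.1 61.4 85.8] 64.7 dist 606.0
top green [477.4 198.2] [ 529.3 -422.2] [59.7 61.6 86.1] 64.2 dist 677.0
top purple [288.8 212.8] [481.5 110. ] [49.1 49.3  5. ] 65.4 dist 494.0
scene green [174.2 198.1] [ 534.6 -420.7] [74.6 60.9 33.4] 75.5 dist 680.0
scene green [186.5 175.2] [ 410.5 -448.6] [76.6 58.1 29.4] 76.7 dist 608.0
scene red [231.9 174.5] [ 379.4 -309.3] [66.2 62.4 11.3] 74.0 dist 489.0
scene amber [228.7 224.7] [ 618.3 -215.3] [58.8 60.5 11.6] 62.0 dist 655.0
scene white [395.3 254.5] [643.5 218. ] [63.7 63.8 61.9] 66.7 dist 679.0
scene black [485.7 227.7] [495.9 432.2] [59.8 71.8 83.6] 73.2 dist 658.0
scene blue [436.8 198.2] [397.5 311.3] [88.2 82.3 11.5] 92.7 dist 505.0
scene wood [287.7 202.9] [503.  -89.7] [97.2 81.7 35.7] 119.8 dist 511.0
scene purple [360.3 208.1] [509.8 113.6] [87.2 49.2  3.4] 95.9 dist 522.0
```

```bash
cat > m2.py <<'E'
from h import *
W={"green":(460,180,496,217),"green2":(473,225,510,262),"red":(424,236,460,272),"amber":(386,152,421,187),"white":(236,142,273,178),"black":(158,195,195,230),"blue":(192,226,240,274),"wood":(336,187,390,238),"purple":(274,197,306,229),"scale":(300,124,352,168)}
d=pickle.load(open("top0.pkl","rb"))
lab=cv2.cvtColor(d["pixels"],cv2.COLOR_RGB2LAB).astype(float)
for k,(a,b,c,e) in W.items():
    L=lab[b:e,a:c]; 
    bg=np.median(np.r_[L[0],L[-1],L[:,0],L[:,-1]],axis=0)
    D=np.clip(np.linalg.norm(L-bg,axis=2),0,255).astype(np.uint8)
    if k=="black": D=np.clip(np.abs(L-bg)[...,0],0,255).astype(np.uint8)
    t,m=cv2.threshold(D,0,255,cv2.THRESH_OTSU)
    cs,_=cv2.findContours(m,cv2.RETR_EXTERNAL,cv2.CHAIN_APPROX_NONE,offset=(a,b))
    q=max(cs,key=cv2.contourArea)
    z={"blue":18,"wood":18,"purple":36,"scale":17}.get(k,10)
    p,rect,dia=ring(d,q,z); print(k,t,p.round(1),np.round(rect[:2],1),round(rect[2],1),round(dia,1),np.hypot(*p).round(), cast(d,q[:,0].mean(0),z).round(1))
E
python3 m2.py
python3 - <<'E'
import cv2
i=cv2.imread("pics/top0.png")
a=cv2.resize(i[130:280,150:400],(750,450),interpolation=cv2.INTER_CUBIC);cv2.imwrite("pics/topz.png",a)
E
```

```text
green 26.0 [ 528.9 -421.2] [64.6 67.5] 42.6 69.8 676.0 [[ 528.8 -421.4]]
green2 27.0 [ 404.5 -449.9] [63.7 67.8] 0.1 69.6 605.0 [[ 404.7 -449.6]]
red 32.0 [ 373.  -310.5] [63. 67.] 0.1 68.0 485.0 [[ 372.7 -310.6]]
amber 19.0 [ 615.  -213.4] [63.5 66.3] 88.3 70.2 651.0 [[ 614.8 -213.4]]
white 13.0 [641.8 216.4] [72.6 63.6] 44.9 73.0 677.0 [[641.4 216.5]]
black 42.0 [487.3 432.8] [62.8 68.6] 0.2 70.6 652.0 [[486.9 432.7]]
blue 42.0 [382.6 309.6] [85.5 87.8] 2.9 92.0 492.0 [[382.2 309.6]]
wood 26.0 [486.2 -93.5] [87.  85.5] 35.5 113.9 495.0 [[485.1 -93.8]]
purple 35.0 [479.6 107.5] [59.3 60.3] 1.6 81.1 491.0 [[479.6 107.6]]
scale 37.0 [680.6  10.1] [96.7 68.8] 71.0 111.5 681.0 [[680.4   9.7]]
```

View pics/topz.png

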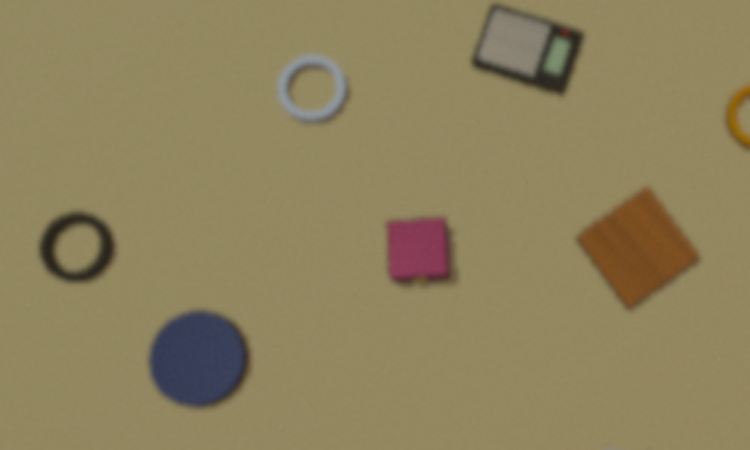

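Emit:
drive_tool:
  moves:
    - [[5,-20,0],0]
    - [[15,-55,0],0]
    - [[25,-94,0],0]
    - [[36,-132,0],0]
    - [[47,-170,0],0]
    - [[57,-208,0],0]
    - [[68,-246,0],0]
    - [[78,-284,0],0]
  fingers: 78
  squeeze: 25

```text
time: 0.77
tool_pos: [342.5, 252.7, 252.9]
tcp_rot: [-180.0, -0.0, 153.9]
ft_force: [1.4, -0.8, 1.1]
finger_gap: 78.0
```

Emit:
drive_tool:
  moves:
    - [[11,-39,0],0]
    - [[21,-77,0],0]
    - [[32,-116,0],0]
    - [[43,-154,0],0]
    - [[53,-193,0],0]
    - [[64,-231,0],0]
    - [[74,-270,0],0]
    - [[85,-308,0],0]

```text
time: 1.43
tool_pos: [427.4, -55.6, 253.1]
tcp_rot: [180.0, 0.0, 153.8]
ft_force: [0.6, 0.2, 0.2]
finger_gap: 77.8
```

Emit:
drive_tool:
  moves:
    - [[11,-39,0],0]
    - [[22,-77,0],0]
    - [[34,-116,-20],0]
    - [[46,-154,-40],0]
    - [[58,-193,-60],0]
    - [[70,-231,-80],0]
    - [[81,-270,-90],0]
    - [[92,-305,-100],0]

```text
time: 2.1
tool_pos: [516.3, -351.0, 153.5]
tcp_rot: [180.0, -0.1, 153.8]
ft_force: [-0.0, 0.3, 0.6]
finger_gap: 78.0
```

Emit:
drive_tool:
  moves:
    - [[5,-35,0],0]
    - [[9,-60,0],0]
    - [[9,-62,-25],0]
    - [[9,-62,-50],0]
    - [[9,-62,-75],0]
    - [[9,-62,-95],0]
    - [[9,-62,-105],0]
    - [[9,-62,-108],0]

```text
time: 2.77
tool_pos: [524.3, -410.2, 44.5]
tcp_rot: [179.9, -0.3, 153.8]
ft_force: [-0.0, -0.1, -0.8]
finger_gap: 77.9
```

```bash
cat > look.py <<'E'
from bench import r
import cv2,pickle,sys
n=sys.argv[1]; tag=sys.argv[2]; u0,v0,u1,v1=map(int,sys.argv[3:7])
d=r.snapshot(n); pickle.dump(d,open(f"{n}{tag}.pkl","wb"))
c=d["pixels"][v0:v1,u0:u1,::-1]; f=min(800/(u1-u0),600/(v1-v0))
cv2.imwrite(f"pics/{n}{tag}.png",cv2.resize(c,None,fx=f,fy=f,interpolation=cv2.INTER_CUBIC))
s=r.sense(); print(s["time"],s["tool_pos"].round(2),s["ft_force"].round(1),s["finger_gap"])
E
python3 look.py top 1 420 160 540 250; python3 look.py scene 1 130 130 250 220
```

```text
2.8167 [ 524.89 -410.75   45.77] [-0.1  0.5 -0. ] 77.93789217558006
2.8667 [ 525.74 -411.46   47.57] [1.  0.3 0.6] 78.2419907602691
```

View pics/top1.png

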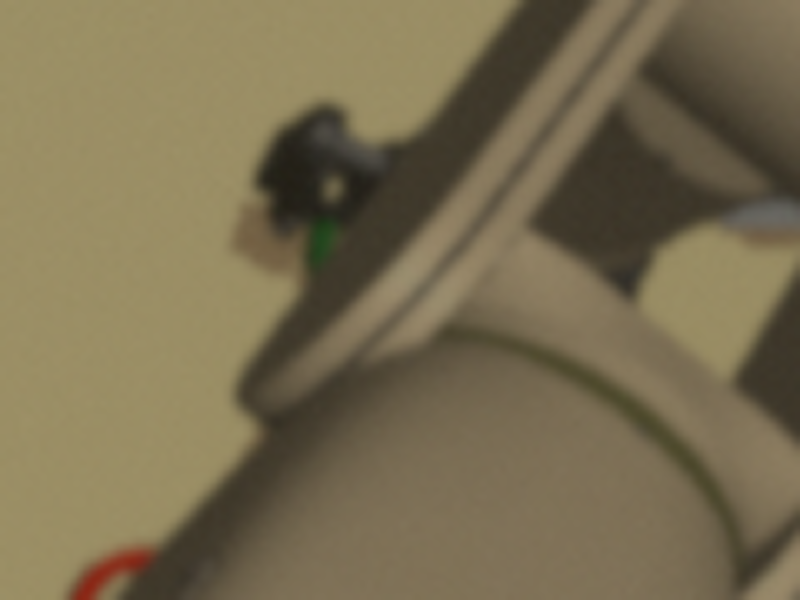

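View pics/scene1.png

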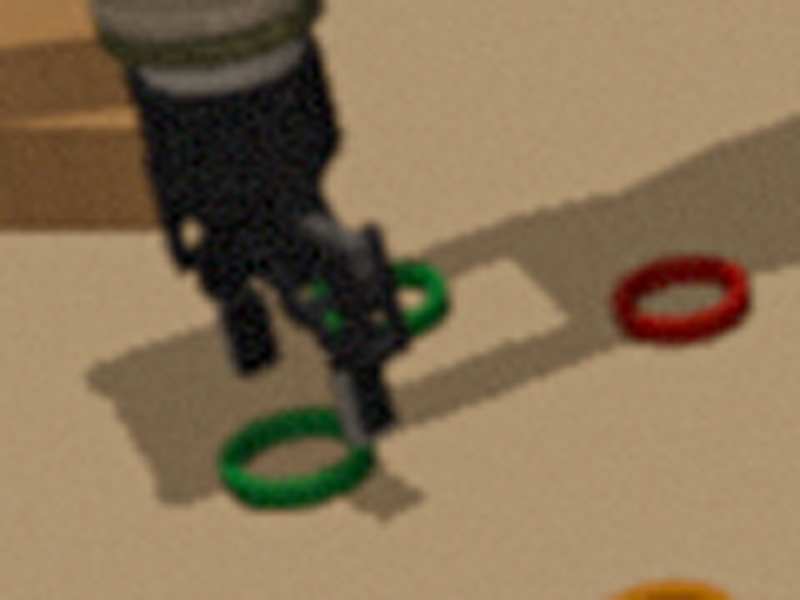

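The jaws sit about 9 mm short in y and are still settling towards the target. I'll hold for one call.

Emit:
drive_tool:
  moves:
    - [[0,0,0],0]
    - [[0,0,0],0]
    - [[0,0,0],0]
    - [[0,0,0],0]
    - [[0,0,0],0]
    - [[0,0,0],0]
    - [[0,0,0],0]
    - [[0,0,0],0]

```text
time: 3.53
tool_pos: [525.9, -411.7, 47.9]
tcp_rot: [-180.0, -0.0, 153.8]
ft_force: [0.2, 0.0, -0.1]
finger_gap: 77.9
```

Emit:
drive_tool:
  moves:
    - [[3,-9.5,0],0]
    - [[3,-9.5,0],0]
    - [[3,-9.5,-5],0]
    - [[3,-9.5,-10],0]
    - [[3,-9.5,-14],0]
    - [[3,-9.5,-17],0]
    - [[3,-9.5,-18],0]
    - [[3,-9.5,-18],0]

```text
time: 4.2
tool_pos: [528.5, -420.7, 29.1]
tcp_rot: [180.0, -0.1, 153.8]
ft_force: [-0.2, -0.8, -1.0]
finger_gap: 78.0
```

```bash
python3 look.py scene 2 130 130 250 220
```

```text
4.25 [ 528.77 -420.93   29.53] [0.1 0.2 0.3] 77.87596568386824
```

View pics/scene2.png

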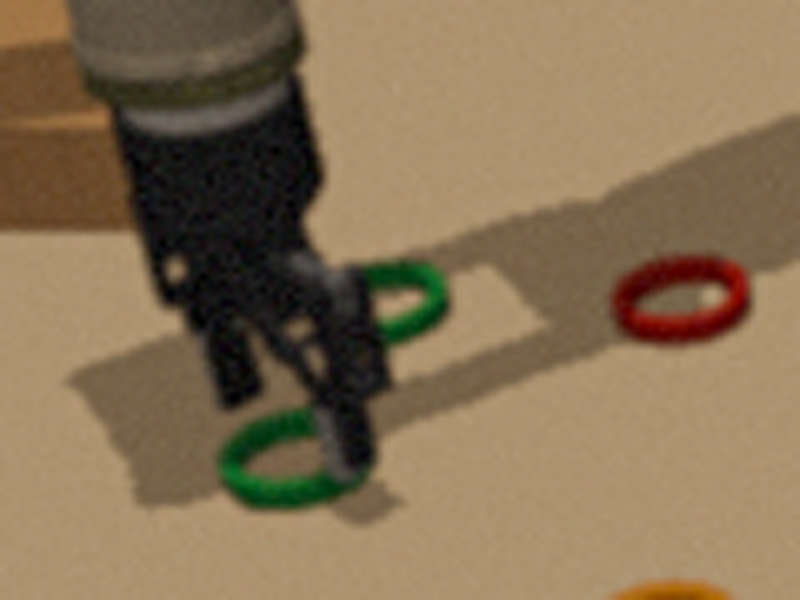

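```bash
cat > proj.py <<'E'
from h import *
def project(d,P):
    Rm=R.from_euler("xyz",d["orientation"],degrees=True)
    p=Rm.inv().apply(np.atleast_2d(P)-np.array(d["xyz"])); q=p@d["camera_matrix"].T
    return q[:,:2]/q[:,2:]
E
python3 - <<'E'
from proj import *
d=pickle.load(open("scene2.pkl","rb"))
j=np.array([.4407,.8976])
for s in (1,-1):
  for z in (0,5,10,15,20,25):
    for o in (39,):
      p=project(d,[*(np.array([528.8,-420.9])+s*o*j),z])[0]; print(s,z,((p-[130,130])*800/120).round())
print(((project(d,[[528.9,-421.2,14],[528.9,-421.2,0]])-[130,130])*6.667).round())
E
```

```text
1 0 [360. 496.]
1 5 [357. 487.]
1 10 [355. 477.]
1 15 [352. 467.]
1 20 [350. 458.]
1 25 [347. 448.]
-1 0 [255. 434.]
-1 5 [252. 424.]
-1 10 [249. 415.]
-1 15 [247. 406.]
-1 20 [244. 396.]
-1 25 [241. 387.]
[[298. 438.]
 [305. 465.]]
```

Emit:
drive_tool:
  moves:
    - [[0,0,-2],0]
    - [[0,0,-4],0]
    - [[0,0,-6],0]
    - [[0,0,-7],0]
    - [[0,0,-8],0]
    - [[0,0,-8],0]
    - [[0,0,-8],0]
    - [[0,0,-8],0]

```text
time: 4.92
tool_pos: [529.0, -421.2, 22.0]
tcp_rot: [-180.0, 0.0, 153.8]
ft_force: [0.7, 0.6, -0.1]
finger_gap: 78.0
```

Emit:
drive_tool:
  moves:
    - [[0,0,-1],0]
    - [[0,0,-2],0]
    - [[0,0,-3],0]
    - [[0,0,-4],0]
    - [[0,0,-4],0]
    - [[0,0,-4],0]
    - [[0,0,-4],0]
    - [[0,0,-4],0]

```text
time: 5.58
tool_pos: [528.9, -421.2, 17.9]
tcp_rot: [-180.0, 0.0, 153.8]
ft_force: [0.4, 0.5, 0.0]
finger_gap: 78.1
```

```bash
python3 look.py scene 3 130 130 250 220
```

```text
5.6333 [ 528.97 -421.24   17.97] [-0.7 -0.4  0.4] 78.36775111446006
```

View pics/scene3.png

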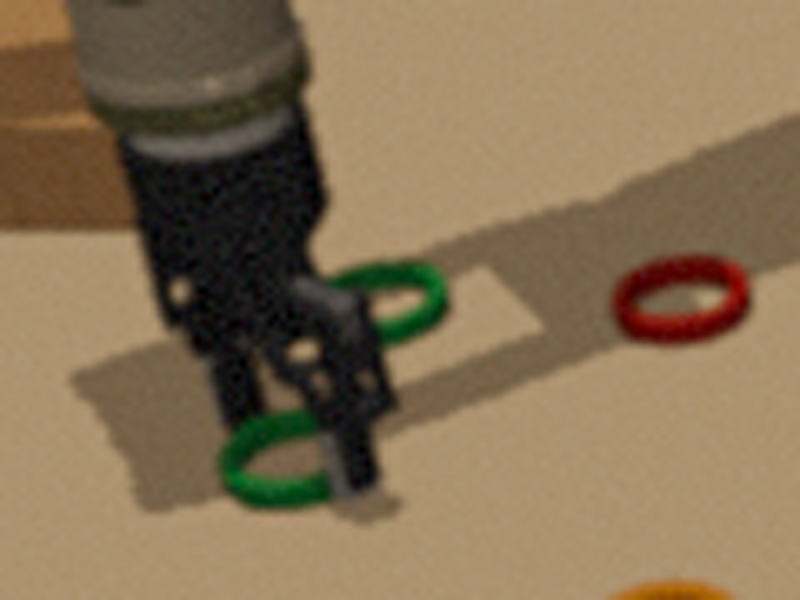

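The fingers straddle the green ring, with the right tip at zoomed (360,495), just above the counter. Closing now.

Emit:
drive_tool:
  moves:
    - [[0,0,0],0]
    - [[0,0,0],0]
    - [[0,0,0],0]
    - [[0,0,0],0]
    - [[0,0,0],0]
    - [[0,0,0],0]
    - [[0,0,0],0]
    - [[0,0,0],0]
  fingers: 60
  squeeze: 25

```text
time: 6.3
tool_pos: [529.2, -421.4, 18.4]
tcp_rot: [-180.0, 0.0, 153.8]
ft_force: [0.2, 0.3, 5.6]
finger_gap: 63.9
```

Emit:
drive_tool:
  moves:
    - [[0,0,2],0]
    - [[0,0,5],0]
    - [[0,0,10],0]
    - [[0,0,15],0]
    - [[0,0,22],0]
    - [[0,0,28],0]
    - [[0,0,30],0]
    - [[0,0,30],0]

```text
time: 6.97
tool_pos: [529.6, -421.8, 49.4]
tcp_rot: [-180.0, 0.1, 153.8]
ft_force: [1.0, 0.9, 0.1]
finger_gap: 64.2
```

```bash
python3 look.py scene 4 130 130 250 220
```

```text
7.0167 [ 529.24 -421.52   48.64] [ 0.1 -0.4 -0.2] 63.82838644045674
```

View pics/scene4.png

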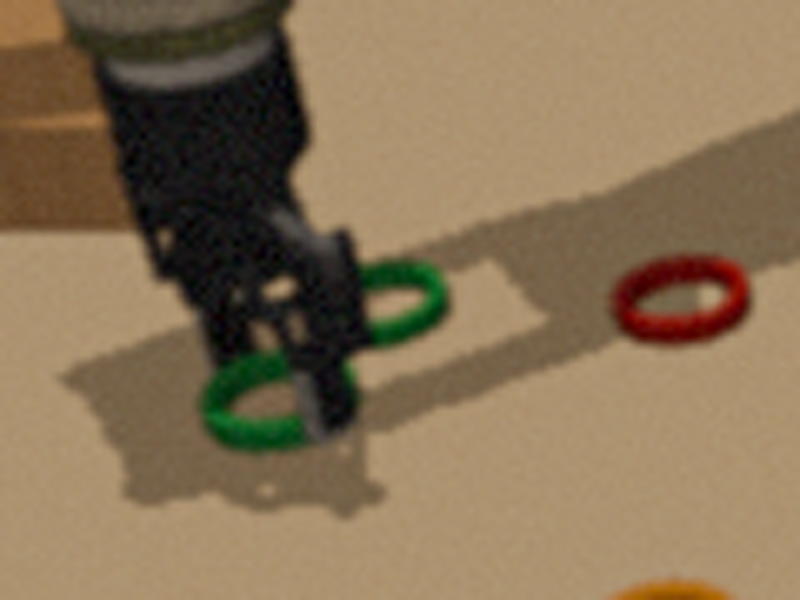

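Emit:
drive_tool:
  moves:
    - [[0,3,15],0]
    - [[-2,12,32],0]
    - [[-6,30,48],0]
    - [[-11,56,60],0]
    - [[-18,88,62],0]
    - [[-25,122,62],0]
    - [[-32,157,62],0]
    - [[-39,192,62],0]

```text
time: 7.68
tool_pos: [489.4, -227.7, 110.7]
tcp_rot: [180.0, 0.0, 153.8]
ft_force: [0.6, 1.0, 0.0]
finger_gap: 64.1
```

Emit:
drive_tool:
  moves:
    - [[-7,36,0],0]
    - [[-14,72,0],0]
    - [[-22,108,0],0]
    - [[-29,144,0],0]
    - [[-36,180,0],0]
    - [[-43,216,0],0]
    - [[-51,252,0],0]
    - [[-58,288,0],0]

```text
time: 8.35
tool_pos: [431.2, 60.5, 110.7]
tcp_rot: [180.0, 0.0, 153.8]
ft_force: [0.5, 0.3, -0.4]
finger_gap: 63.9
```

Emit:
drive_tool:
  moves:
    - [[-7,36,0],0]
    - [[-14,72,0],0]
    - [[-21,107,0],0]
    - [[-28,141,0],0]
    - [[-34,173,0],0]
    - [[-39,202,0],0]
    - [[-44,226,0],0]
    - [[-47,241,0],0]

```text
time: 9.02
tool_pos: [384.0, 302.3, 110.8]
tcp_rot: [179.9, -0.0, 153.9]
ft_force: [0.1, -1.0, -0.6]
finger_gap: 64.3
```

Emit:
drive_tool:
  moves:
    - [[-2,7,-5],0]
    - [[-2,8,-15],0]
    - [[-2,8,-28],0]
    - [[-2,8,-42],0]
    - [[-2,8,-54],0]
    - [[-2,8,-62],0]
    - [[-2,8,-65],0]
    - [[-2,8,-65],0]

```text
time: 9.68
tool_pos: [382.4, 306.9, 43.8]
tcp_rot: [-179.9, -0.1, 153.8]
ft_force: [-0.0, -0.1, -0.1]
finger_gap: 63.9
```

```bash
python3 look.py scene 5 380 130 500 220;python3 look.py top 5 150 200 270 290
```

```text
9.7333 [382.89 307.34  44.63] [ 0.   0.3 -0.2] 63.98844504145881
9.7833 [383.31 307.72  45.25] [ 0.3 -0.6 -0. ] 63.96628461774985
```

View pics/scene5.png

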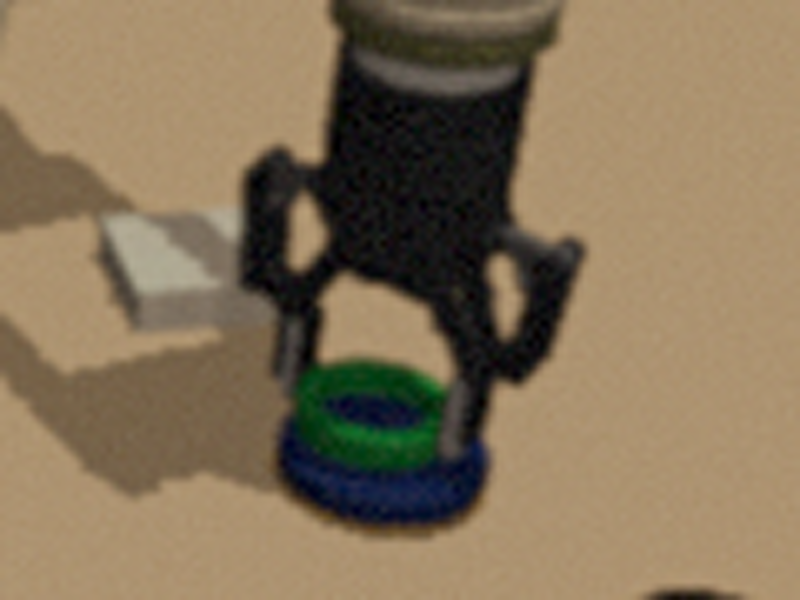

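View pics/top5.png

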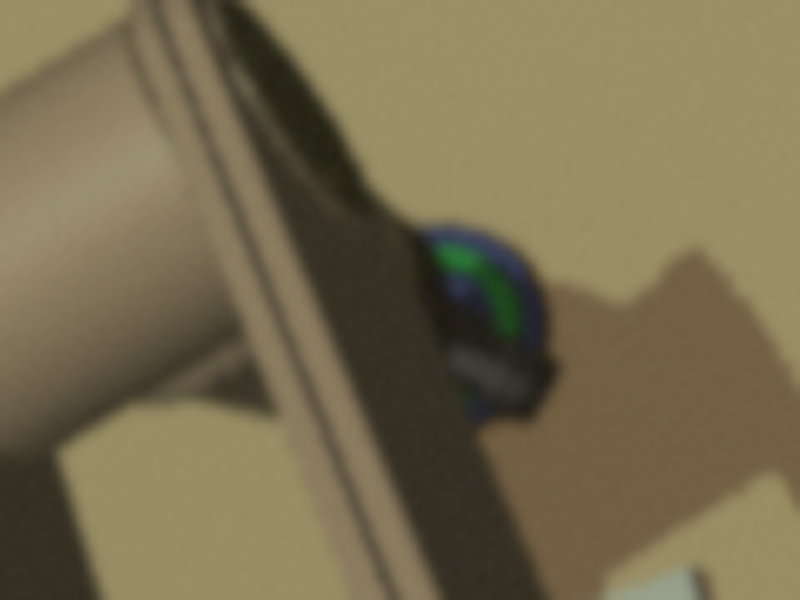

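Emit:
drive_tool:
  moves:
    - [[-0.8,1.7,0],0]
    - [[-0.8,1.7,-2],0]
    - [[-0.8,1.7,-4],0]
    - [[-0.8,1.7,-6],0]
    - [[-0.8,1.7,-7.5],0]
    - [[-0.8,1.7,-8.5],0]
    - [[-0.8,1.7,-8.5],0]
    - [[-0.8,1.7,-8.5],0]

```text
time: 10.45
tool_pos: [382.1, 309.5, 36.4]
tcp_rot: [-180.0, -0.0, 153.8]
ft_force: [-0.7, -0.8, 0.5]
finger_gap: 64.4
```

Emit:
drive_tool:
  moves:
    - [[0,0,-0.5],0]
    - [[0,0,-0.5],0]
    - [[0,0,-0.5],0]
    - [[0,0,-0.5],0]
    - [[0,0,-0.5],0]
    - [[0,0,-0.5],0]
    - [[0,0,-0.5],0]
    - [[0,0,-0.5],0]

```text
time: 11.12
tool_pos: [382.1, 309.5, 36.3]
tcp_rot: [-180.0, -0.0, 153.8]
ft_force: [-2.9, -1.6, 6.6]
finger_gap: 63.8
```

Contact at TCP z = 36.3, as expected. Releasing.

Emit:
drive_tool:
  moves:
    - [[0,0,0],0]
    - [[0,0,0],0]
    - [[0,0,0],0]
    - [[0,0,0],0]
    - [[0,0,3],0]
    - [[0,0,12],0]
    - [[0,0,35],0]
    - [[0,0,65],0]
  fingers: 78

```text
time: 11.78
tool_pos: [380.4, 308.4, 99.9]
tcp_rot: [-179.8, -0.1, 153.8]
ft_force: [0.4, 0.2, -0.0]
finger_gap: 77.8
```

Emit:
drive_tool:
  moves:
    - [[8,-18,10],0]
    - [[23,-52,10],0]
    - [[38,-86,10],0]
    - [[54,-121,10],0]
    - [[69,-156,10],0]
    - [[85,-190,10],0]
    - [[100,-225,10],0]
    - [[116,-260,10],0]

```text
time: 12.45
tool_pos: [498.8, 47.7, 112.0]
tcp_rot: [180.0, 0.1, 153.8]
ft_force: [0.7, -0.3, -0.5]
finger_gap: 77.8
```

Emit:
drive_tool:
  moves:
    - [[16,-35,0],0]
    - [[32,-70,0],0]
    - [[47,-105,0],0]
    - [[63,-140,0],0]
    - [[78,-175,0],0]
    - [[94,-210,0],0]
    - [[107,-240,0],0]
    - [[115,-258,0],0]

```text
time: 13.12
tool_pos: [614.1, -212.3, 112.0]
tcp_rot: [-180.0, 0.1, 153.7]
ft_force: [0.8, 0.4, 0.1]
finger_gap: 78.2
```

```bash
python3 look.py top 6 150 200 270 290;python3 look.py scene 6 380 150 500 240
cat > stk.py <<'E'
from h import *
import sys
d=pickle.load(open(sys.argv[1],"rb")); z=float(sys.argv[4])
for c in blobs(d,sys.argv[2],tuple(map(int,sys.argv[3].split(",")))):
    p,rect,dia=ring(d,c,z); print(p.round(1),np.round(rect[:2],1),round(dia,1))
E
python3 stk.py top6.pkl green 190,225,240,275 28;python3 stk.py scene6.pkl green 415,170,460,215 25
```

```text
13.1667 [ 614.66 -214.48  112.15] [-2.2 -0.9  1.6] 78.18256644556209
13.2167 [ 614.01 -212.08  111.87] [ 0.2  0.2 -0.3] 78.04687521930724
[382.9 308.9] [65.4 62.5] 66.1
[386.7 309.1] [75.  63.5] 78.7
```

View pics/top6.png

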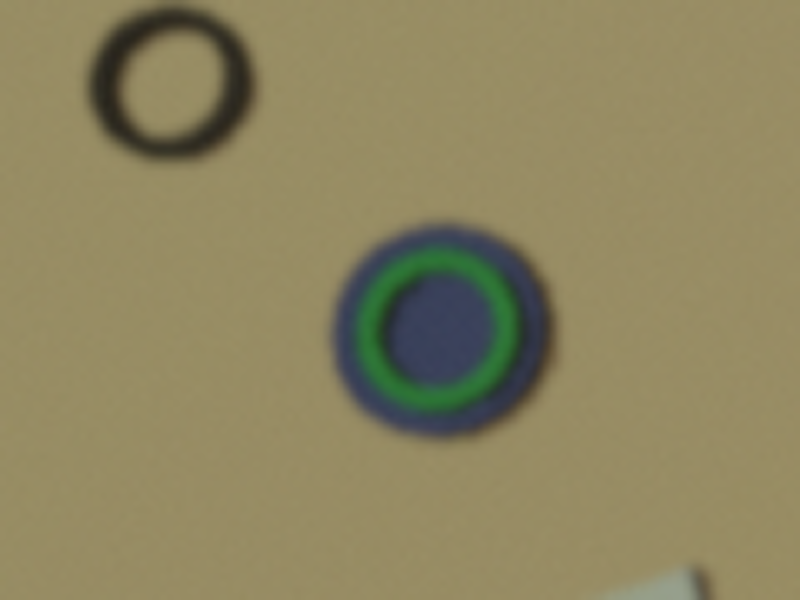

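View pics/scene6.png

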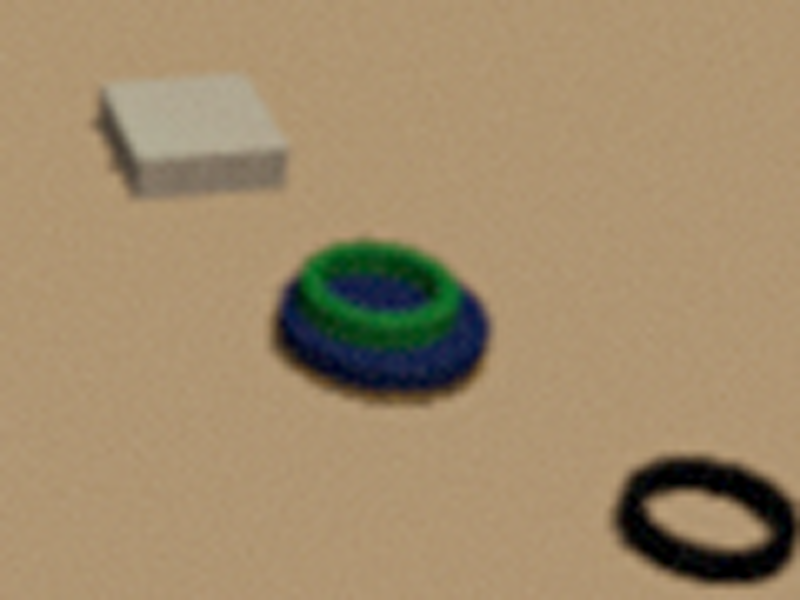

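The green ring lies flat and centred on the blue pad, within about 2 mm. Amber is next.

Emit:
drive_tool:
  moves:
    - [[1,-1,-10],0]
    - [[1,-1,-30],0]
    - [[1,-1,-50],0]
    - [[1,-1,-66],0]
    - [[1,-1,-78],0]
    - [[1,-1,-86],0]
    - [[1,-1,-90],0]
    - [[1,-1,-90],0]

```text
time: 13.88
tool_pos: [613.6, -208.8, 20.1]
tcp_rot: [-180.0, -0.1, 153.9]
ft_force: [0.6, -0.9, 0.2]
finger_gap: 77.8
```

```bash
python3 look.py scene 7 170 170 290 260
```

```text
13.9333 [ 614.23 -209.14   21.07] [ 0.1 -0.5  0.4] 78.0158812881837
```

View pics/scene7.png

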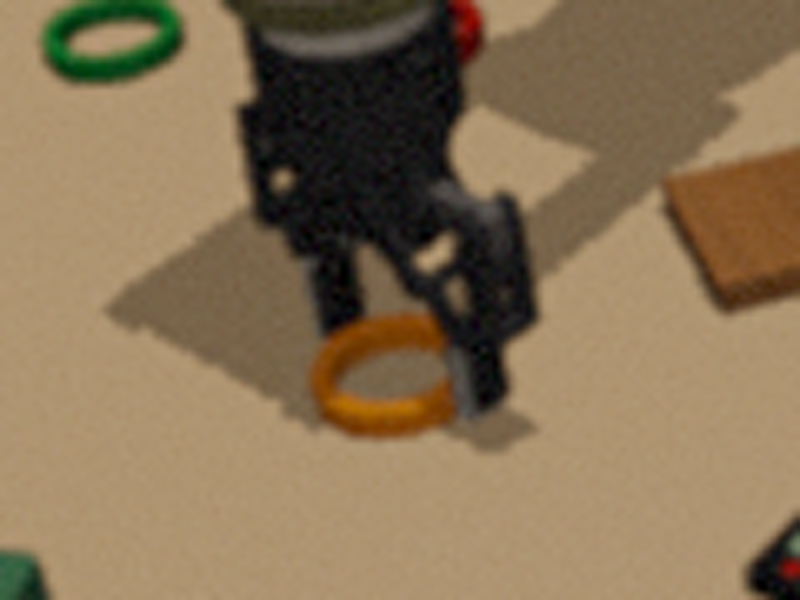

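Emit:
drive_tool:
  moves:
    - [[0.5,-3,0],0]
    - [[0.5,-3.5,0],0]
    - [[0.5,-3.5,-1],0]
    - [[0.5,-3.5,-2],0]
    - [[0.5,-3.5,-3],0]
    - [[0.5,-3.5,-3],0]
    - [[0.5,-3.5,-3],0]
    - [[0.5,-3.5,-3],0]

```text
time: 14.6
tool_pos: [614.5, -213.0, 17.8]
tcp_rot: [-180.0, -0.0, 153.8]
ft_force: [-0.2, 0.1, -0.1]
finger_gap: 77.8
```

Emit:
drive_tool:
  moves:
    - [[0,0,0],0]
    - [[0,0,0],0]
    - [[0,0,0],0]
    - [[0,0,0],0]
    - [[0,0,0],0]
    - [[0,0,0],0]
    - [[0,0,0],0]
    - [[0,0,0],0]
  fingers: 60

```text
time: 15.27
tool_pos: [614.8, -213.0, 18.4]
tcp_rot: [180.0, 0.0, 153.8]
ft_force: [-1.7, 1.2, 5.1]
finger_gap: 65.7
```

Emit:
drive_tool:
  moves:
    - [[0,0,2],0]
    - [[0,0,6],0]
    - [[0,0,14],0]
    - [[0,0,26],0]
    - [[0,0,42],0]
    - [[0,0,60],0]
    - [[0,0,72],0]
    - [[0,0,77],0]

```text
time: 15.93
tool_pos: [616.3, -213.8, 98.7]
tcp_rot: [180.0, 0.3, 153.8]
ft_force: [0.4, -0.6, -0.4]
finger_gap: 65.7
```

Emit:
drive_tool:
  moves:
    - [[-2,5,5],0]
    - [[-8,19,12],0]
    - [[-18,41,15],0]
    - [[-31,71,15],0]
    - [[-46,104,15],0]
    - [[-61,137,15],0]
    - [[-76,170,15],0]
    - [[-91,203,15],0]

```text
time: 16.6
tool_pos: [521.8, -8.4, 109.0]
tcp_rot: [-180.0, -0.1, 153.8]
ft_force: [1.9, 0.7, -0.6]
finger_gap: 65.3
```

Emit:
drive_tool:
  moves:
    - [[-15,34,0],0]
    - [[-30,68,0],0]
    - [[-45,102,0],0]
    - [[-60,136,0],0]
    - [[-75,169,0],0]
    - [[-90,202,0],0]
    - [[-104,234,0],0]
    - [[-117,262,0],0]

```text
time: 17.27
tool_pos: [404.6, 253.7, 109.3]
tcp_rot: [-180.0, -0.1, 153.9]
ft_force: [-0.7, -0.5, -0.6]
finger_gap: 65.8
```

Emit:
drive_tool:
  moves:
    - [[-11,23,0],0]
    - [[-18,42,0],0]
    - [[-23,54,-2],0]
    - [[-23,56,-8],0]
    - [[-23,56,-16],0]
    - [[-23,56,-25],0]
    - [[-23,56,-33],0]
    - [[-23,56,-38],0]

```text
time: 17.93
tool_pos: [383.0, 306.6, 69.9]
tcp_rot: [-179.9, -0.1, 153.8]
ft_force: [-0.7, 0.3, -1.4]
finger_gap: 65.4
```

```bash
python3 look.py scene 8 380 130 500 220
```

```text
17.9833 [382.66 306.43  69.26] [-0.9 -0.1 -2.1] 65.70914456088558
```

View pics/scene8.png

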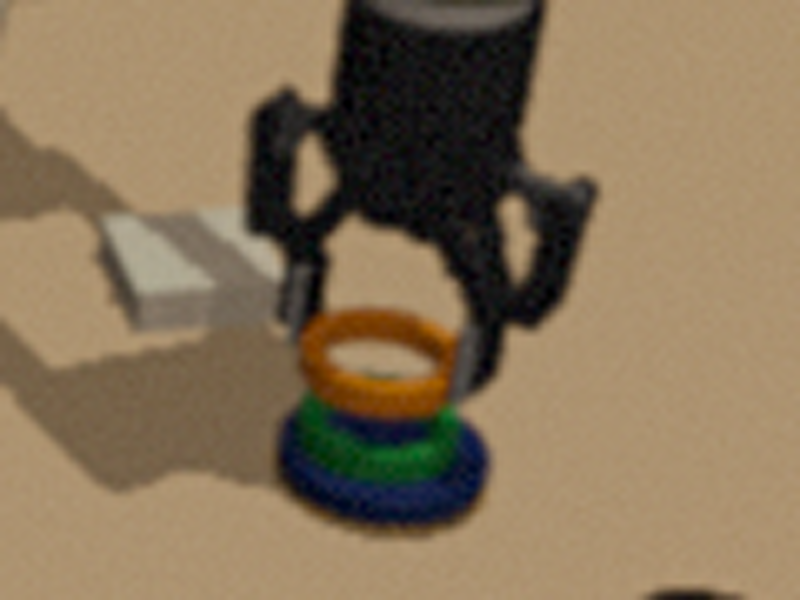

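Emit:
drive_tool:
  moves:
    - [[0,2,-2],0]
    - [[0,3,-5],0]
    - [[0,3,-9],0]
    - [[0,3,-12.5],0]
    - [[0,3,-15],0]
    - [[0,3,-17],0]
    - [[0,3,-17.5],0]
    - [[0,3,-17.5],0]

```text
time: 18.65
tool_pos: [383.5, 310.9, 54.2]
tcp_rot: [-180.0, -0.0, 153.8]
ft_force: [0.4, -0.1, -0.4]
finger_gap: 65.4
```

Emit:
drive_tool:
  moves:
    - [[0,0,-0.3],0]
    - [[0,0,-0.6],0]
    - [[0,0,-0.8],0]
    - [[0,0,-1],0]
    - [[0,0,-1],0]
    - [[0,0,-1],0]
    - [[0,0,-1],0]
    - [[0,0,-1],0]

```text
time: 19.32
tool_pos: [383.6, 311.0, 53.4]
tcp_rot: [180.0, 0.0, 153.8]
ft_force: [-0.2, -0.8, -2.2]
finger_gap: 65.8
```

Emit:
drive_tool:
  moves:
    - [[-1,-1.3,0],0]
    - [[-1,-1.3,-0.6],0]
    - [[-1,-1.3,-1.2],0]
    - [[-1,-1.3,-1.8],0]
    - [[-1,-1.3,-2.4],0]
    - [[-1,-1.3,-2.8],0]
    - [[-1,-1.3,-2.8],0]
    - [[-1,-1.3,-2.8],0]

```text
time: 19.98
tool_pos: [382.6, 309.7, 50.6]
tcp_rot: [-180.0, 0.0, 153.8]
ft_force: [-0.2, -0.1, -0.0]
finger_gap: 65.7
```

Emit:
drive_tool:
  moves:
    - [[0,0,-0.3],0]
    - [[0,0,-0.6],0]
    - [[0,0,-0.8],0]
    - [[0,0,-0.8],0]
    - [[0,0,-0.8],0]
    - [[0,0,-0.8],0]
    - [[0,0,-0.8],0]
    - [[0,0,-0.8],0]

```text
time: 20.65
tool_pos: [382.7, 309.8, 50.4]
tcp_rot: [180.0, 0.0, 153.8]
ft_force: [-2.7, -2.7, 6.6]
finger_gap: 65.7
```

Contact again at the predicted height. I'll release, lift and go towards white at (641.8, 216.4).

Emit:
drive_tool:
  moves:
    - [[0,0,0],0]
    - [[0,0,0],0]
    - [[0,0,0],0]
    - [[0,0,0],0]
    - [[0,0,3],0]
    - [[0,0,12],0]
    - [[0,0,32],0]
    - [[0,0,55],0]
  fingers: 78

```text
time: 21.32
tool_pos: [381.6, 309.0, 104.7]
tcp_rot: [-179.9, -0.1, 153.8]
ft_force: [-0.3, -0.0, 0.4]
finger_gap: 77.9
```

Emit:
drive_tool:
  moves:
    - [[17,-6,5],0]
    - [[50,-18,5],0]
    - [[86,-31,5],0]
    - [[122,-44,0],0]
    - [[158,-57,-5],0]
    - [[194,-70,-15],0]
    - [[226,-82,-25],0]
    - [[248,-90,-30],0]

```text
time: 21.98
tool_pos: [633.1, 217.8, 74.4]
tcp_rot: [-180.0, 0.0, 153.7]
ft_force: [0.4, 0.3, -0.8]
finger_gap: 78.2
```

```bash
python3 look.py scene 9 350 150 510 270;python3 look.py top 9 150 130 310 250; python3 stk.py top9.pkl amber 190,225,240,275 42
```

```text
22.0333 [635.21 216.02  73.56] [-4.  -3.1  0.7] 77.68856845357683
22.0833 [633.14 217.27  73.95] [-1.   0.3  0.1] 77.90760553539266
```

View pics/scene9.png

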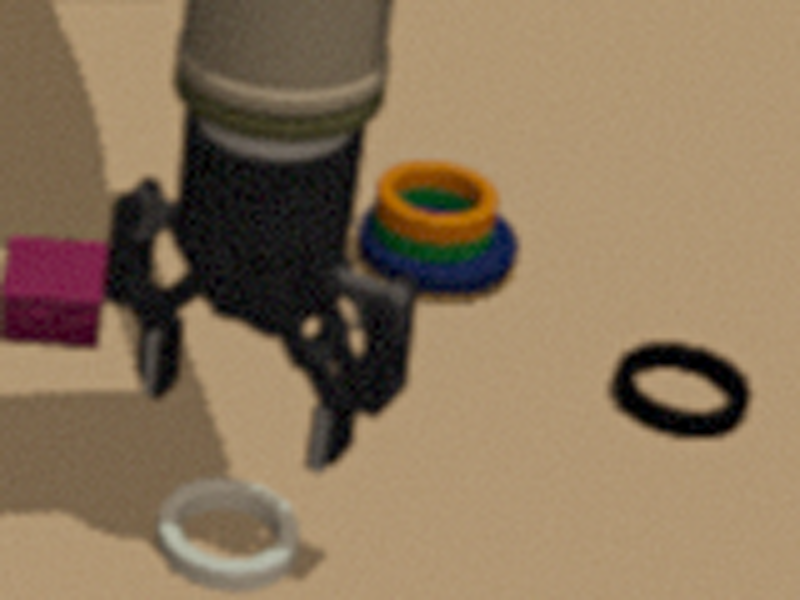

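View pics/top9.png

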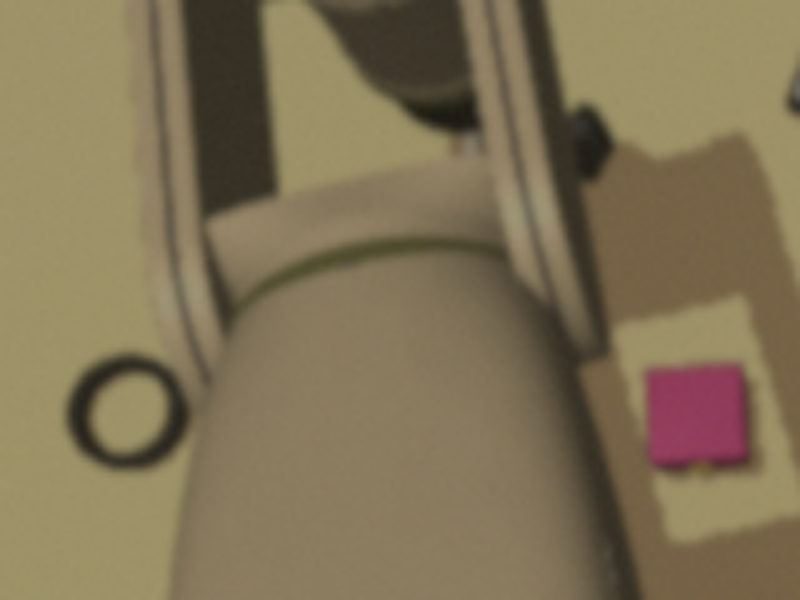

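Emit:
drive_tool:
  moves:
    - [[6,0,-4],0]
    - [[8.5,-0.5,-14],0]
    - [[8.5,-0.5,-28],0]
    - [[8.5,-0.5,-40],0]
    - [[8.5,-0.5,-48],0]
    - [[8.5,-0.5,-51],0]
    - [[8.5,-0.5,-51],0]
    - [[8.5,-0.5,-51],0]

```text
time: 22.75
tool_pos: [638.8, 219.4, 23.6]
tcp_rot: [-180.0, -0.0, 153.8]
ft_force: [0.3, -0.4, -0.0]
finger_gap: 77.9
```

```bash
python3 look.py scene 10 340 190 460 280
```

```text
22.8 [639.36 219.45  24.32] [-0.2 -0.   0.7] 77.9234652271907
```

View pics/scene10.png

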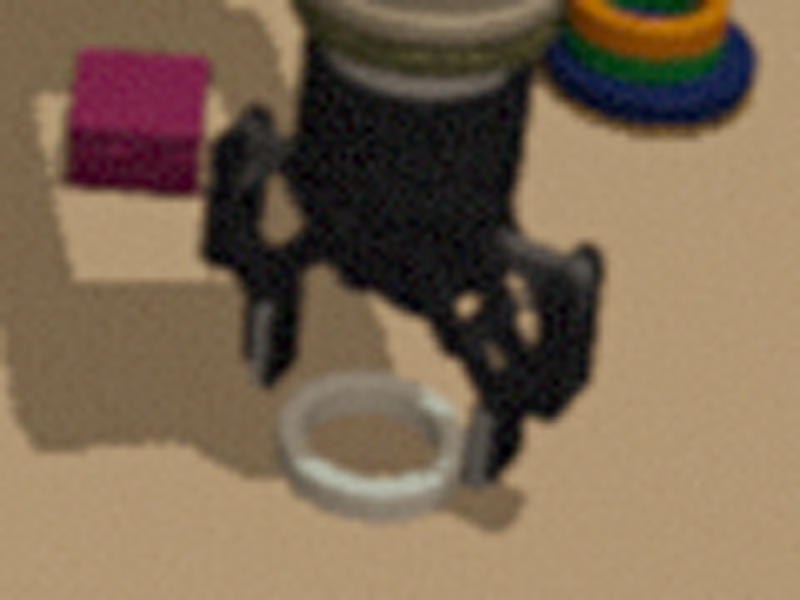

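The fingers straddle the white ring. Next is a small correction to (641.5, 217), then down to 18.

Emit:
drive_tool:
  moves:
    - [[2,-2.5,0],0]
    - [[2,-2.5,-1],0]
    - [[2,-2.5,-2],0]
    - [[2,-2.5,-4],0]
    - [[2,-2.5,-5.5],0]
    - [[2,-2.5,-6.5],0]
    - [[2,-2.5,-6.5],0]
    - [[2,-2.5,-6.5],0]

```text
time: 23.47
tool_pos: [640.9, 216.7, 17.0]
tcp_rot: [-180.0, -0.0, 153.8]
ft_force: [0.3, 0.2, -0.1]
finger_gap: 77.9
```

Emit:
drive_tool:
  moves:
    - [[0,0,0],0]
    - [[0,0,0],0]
    - [[0,0,0],0]
    - [[0,0,0],0]
    - [[0,0,0],0]
    - [[0,0,0],0]
    - [[0,0,0],0]
    - [[0,0,0],0]
  fingers: 60

```text
time: 24.13
tool_pos: [641.5, 216.8, 17.8]
tcp_rot: [180.0, 0.0, 153.8]
ft_force: [-0.6, 0.9, 5.2]
finger_gap: 64.4
```

Emit:
drive_tool:
  moves:
    - [[0,0,2],0]
    - [[0,0,6],0]
    - [[0,0,14],0]
    - [[0,0,26],0]
    - [[0,0,42],0]
    - [[0,0,60],0]
    - [[0,0,74],0]
    - [[0,0,80],0]

```text
time: 24.8
tool_pos: [642.9, 217.2, 101.4]
tcp_rot: [179.8, 0.2, 153.8]
ft_force: [0.5, -0.2, 0.3]
finger_gap: 64.6
```

Emit:
drive_tool:
  moves:
    - [[-8,3,0],0]
    - [[-26,9,0],0]
    - [[-54,19,0],0]
    - [[-88,31,0],0]
    - [[-124,44,0],0]
    - [[-160,57,0],0]
    - [[-194,69,0],0]
    - [[-222,80,0],0]

```text
time: 25.47
tool_pos: [415.3, 296.6, 95.7]
tcp_rot: [-179.9, -0.1, 153.8]
ft_force: [-1.4, 0.5, -1.4]
finger_gap: 64.4
```

Emit:
drive_tool:
  moves:
    - [[-19,7,0],0]
    - [[-31,11,0],0]
    - [[-36,13,0],0]
    - [[-36,13,-3],0]
    - [[-36,13,-8],0]
    - [[-36,13,-13],0]
    - [[-36,13,-16],0]
    - [[-36,13,-16],0]

```text
time: 26.13
tool_pos: [383.2, 308.8, 79.9]
tcp_rot: [-179.9, -0.1, 153.8]
ft_force: [-0.2, 0.1, -1.2]
finger_gap: 64.6
```

```bash
python3 look.py scene 11 380 130 500 220
```

```text
26.1833 [383.27 309.02  80.39] [-0.2 -0.4 -0.3] 64.60044392696503
```

View pics/scene11.png

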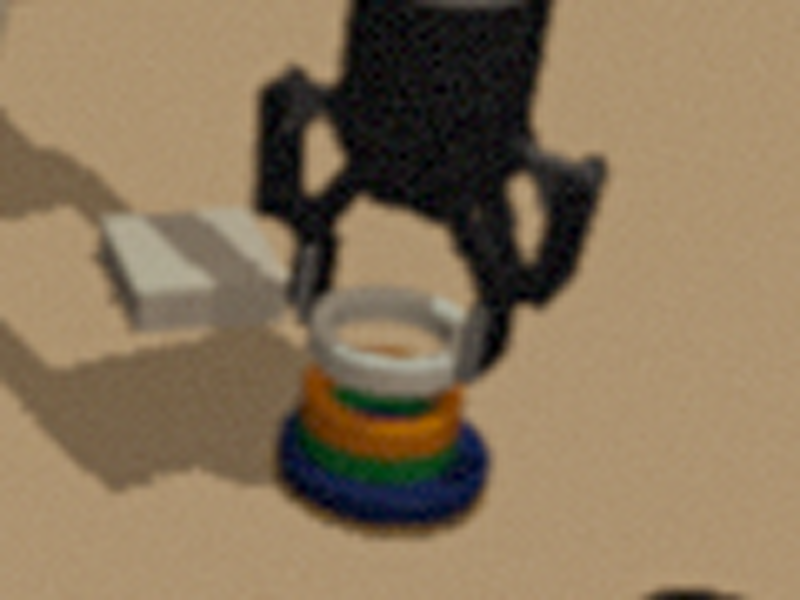

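White hangs about 1 pixel (2–3 mm) to +y of the stack axis, so I'll shift y by −2 while lowering.

Emit:
drive_tool:
  moves:
    - [[-0.8,-2,-2],0]
    - [[-0.8,-2,-5],0]
    - [[-0.8,-2,-8],0]
    - [[-0.8,-2,-11],0]
    - [[-0.8,-2,-13.5],0]
    - [[-0.8,-2,-15],0]
    - [[-0.8,-2,-15.5],0]
    - [[-0.8,-2,-15.5],0]

```text
time: 26.85
tool_pos: [382.2, 307.7, 65.6]
tcp_rot: [-180.0, -0.0, 153.8]
ft_force: [0.8, -0.0, -0.3]
finger_gap: 64.6
```

```bash
python3 look.py scene 12 380 130 500 220
```

```text
26.9 [382.33 307.73  65.79] [ 0.1 -0.  -0.6] 64.79580418318176
```

View pics/scene12.png

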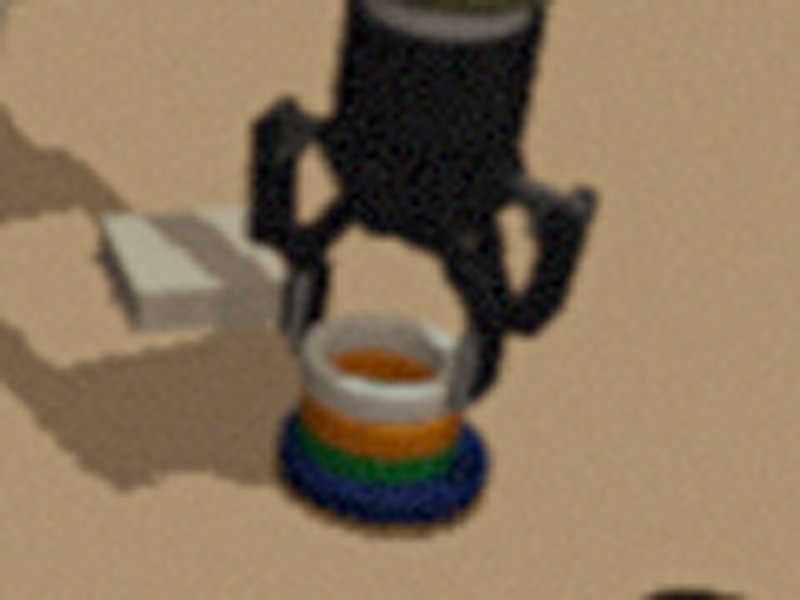

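Aligned. White spans zoomed 302–468 over amber at 302–462. Lower the last 2 mm.

Emit:
drive_tool:
  moves:
    - [[0,0,-0.4],0]
    - [[0,0,-0.8],0]
    - [[0,0,-1.2],0]
    - [[0,0,-1.5],0]
    - [[0,0,-1.8],0]
    - [[0,0,-2],0]
    - [[0,0,-2],0]
    - [[0,0,-2],0]

```text
time: 27.57
tool_pos: [382.3, 307.7, 63.8]
tcp_rot: [-180.0, -0.0, 153.8]
ft_force: [-0.8, 0.0, 0.6]
finger_gap: 64.3
```

Emit:
drive_tool:
  moves:
    - [[0,0,-0.3],0]
    - [[0,0,-0.5],0]
    - [[0,0,-0.6],0]
    - [[0,0,-0.6],0]
    - [[0,0,-0.6],0]
    - [[0,0,-0.6],0]
    - [[0,0,-0.6],0]
    - [[0,0,-0.6],0]

```text
time: 28.23
tool_pos: [382.4, 307.7, 63.8]
tcp_rot: [-180.0, 0.0, 153.8]
ft_force: [-2.1, -2.2, 5.9]
finger_gap: 64.5
```

Emit:
drive_tool:
  moves:
    - [[0,0,0],0]
    - [[0,0,0],0]
    - [[0,0,0],0]
    - [[0,0,0],0]
    - [[0,0,3],0]
    - [[0,0,12],0]
    - [[0,0,30],0]
    - [[0,0,48],0]
  fingers: 78

```text
time: 28.9
tool_pos: [381.8, 307.4, 111.7]
tcp_rot: [-179.9, -0.0, 153.8]
ft_force: [1.1, 0.0, 0.6]
finger_gap: 78.0
```

Emit:
drive_tool:
  moves:
    - [[15,18,0],0]
    - [[38,45,0],0]
    - [[62,74,0],0]
    - [[85,101,-10],0]
    - [[100,119,-25],0]
    - [[105,125,-40],0]
    - [[105,125,-50],0]
    - [[105,125,-50],0]

```text
time: 29.57
tool_pos: [485.6, 431.5, 58.2]
tcp_rot: [-179.7, -0.1, 153.8]
ft_force: [0.3, -0.5, 0.2]
finger_gap: 78.1
```

```bash
python3 look.py scene 13 390 130 530 235;python3 look.py top 13 150 180 270 270
```

```text
29.6167 [485.9  431.49  59.66] [-0.6 -0.3 -0.5] 77.9430372699464
29.6667 [486.49 431.81  60.97] [0.6 1.  1.1] 77.94361896218989
```

View pics/scene13.png

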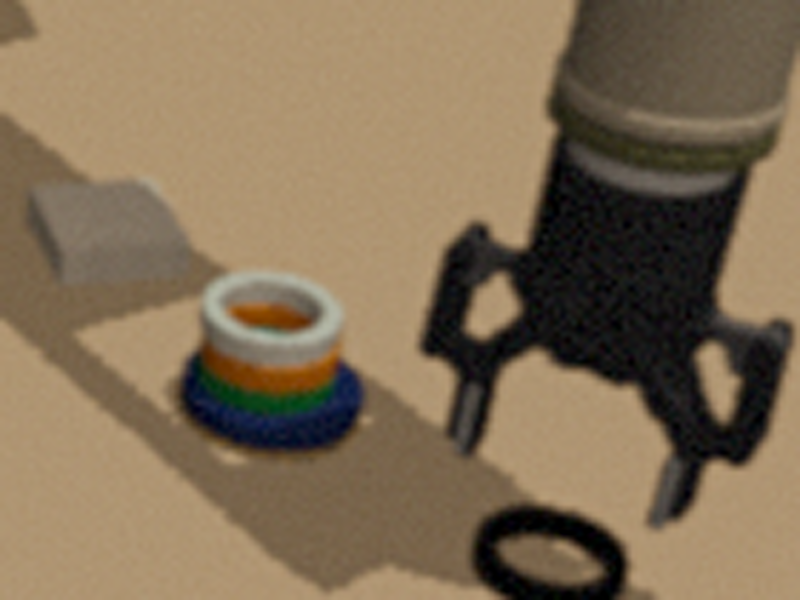

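View pics/top13.png

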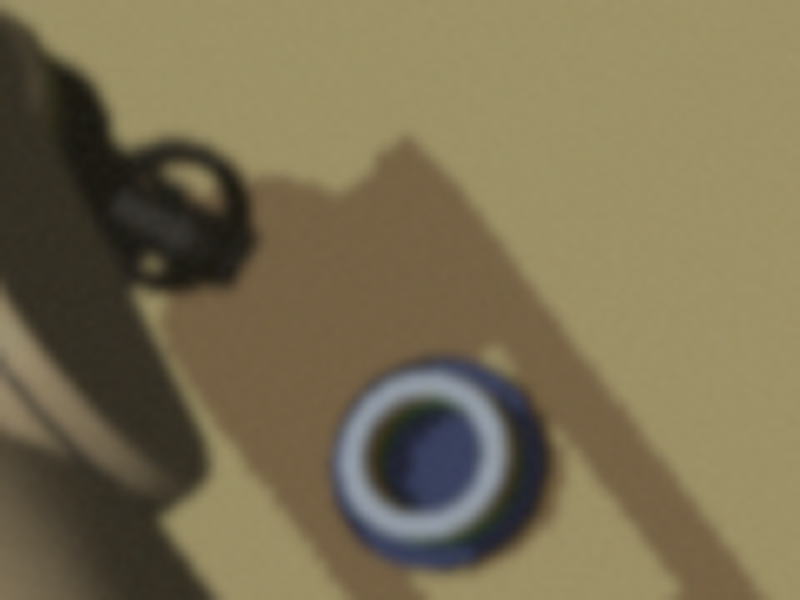

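The blue-pad stack is upright. Next is black.

Emit:
drive_tool:
  moves:
    - [[1.5,0.7,-4],0]
    - [[1.5,0.7,-14],0]
    - [[1.5,0.7,-26],0]
    - [[1.5,0.7,-34],0]
    - [[1.5,0.7,-38],0]
    - [[1.5,0.7,-39],0]
    - [[1.5,0.7,-39],0]
    - [[1.5,0.7,-39],0]

```text
time: 30.33
tool_pos: [488.9, 433.5, 22.3]
tcp_rot: [180.0, 0.0, 153.8]
ft_force: [-0.0, -0.2, 0.7]
finger_gap: 78.0
```

```bash
python3 look.py scene 14 420 160 540 250
python3 - <<'E'
from h import *
d=pickle.load(open("top13.pkl","rb"))
print(cast(d,[150+425/6.667,180+452/6.667],60), cast(d,[150+441/6.667,180+464/6.667],18))
E
```

```text
30.3833 [489.15 433.68  22.66] [-0.5  0.1 -0. ] 78.3005830430931
[[383.59871457 304.28179   ]] [[381.84603759 309.23571605]]
```

View pics/scene14.png

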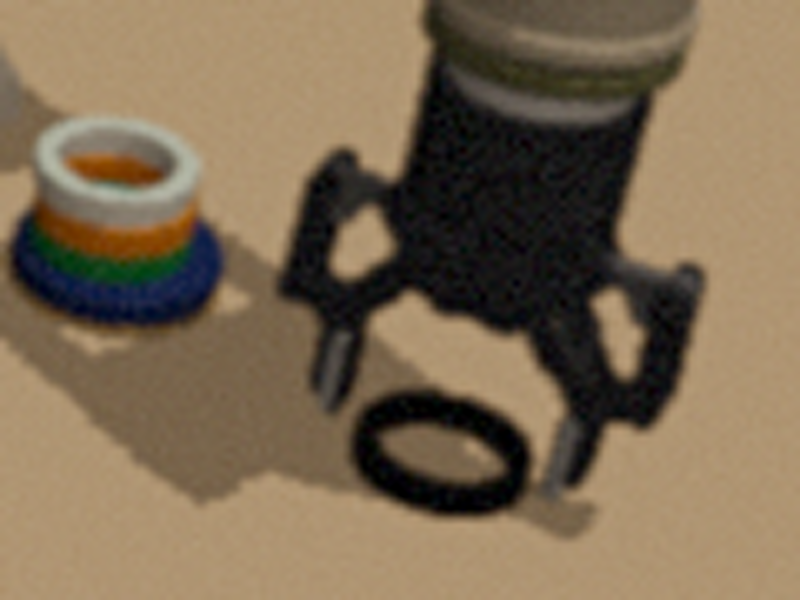

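The fingers are centred on black: the tip midpoint is at (440,447) and the ring at (442,452). Lower and grip.

Emit:
drive_tool:
  moves:
    - [[-0.5,-0.5,-1],0]
    - [[-0.5,-0.5,-2],0]
    - [[-0.5,-0.5,-3],0]
    - [[-0.5,-0.5,-4],0]
    - [[-0.5,-0.5,-5],0]
    - [[-0.5,-0.5,-5],0]
    - [[-0.5,-0.5,-5],0]
    - [[-0.5,-0.5,-5],0]

```text
time: 31.05
tool_pos: [488.3, 432.9, 17.2]
tcp_rot: [-180.0, 0.0, 153.8]
ft_force: [-0.0, -0.8, -0.5]
finger_gap: 77.9
```

Emit:
drive_tool:
  moves:
    - [[0,0,0],0]
    - [[0,0,0],0]
    - [[0,0,0],0]
    - [[0,0,0],0]
    - [[0,0,0],0]
    - [[0,0,0],0]
    - [[0,0,0],0]
    - [[0,0,0],0]
  fingers: 60

```text
time: 31.72
tool_pos: [488.6, 433.1, 17.7]
tcp_rot: [180.0, 0.0, 153.8]
ft_force: [-0.0, -0.8, 5.4]
finger_gap: 64.4
```

Emit:
drive_tool:
  moves:
    - [[0,0,2],0]
    - [[0,0,6],0]
    - [[0,0,14],0]
    - [[0,0,26],0]
    - [[0,0,42],0]
    - [[0,0,60],0]
    - [[0,0,74],0]
    - [[0,0,80],0]

```text
time: 32.38
tool_pos: [489.8, 434.0, 101.2]
tcp_rot: [179.8, 0.1, 153.8]
ft_force: [-0.5, 0.5, 0.4]
finger_gap: 64.4
```

Emit:
drive_tool:
  moves:
    - [[0,-6,10],0]
    - [[0,-22,13],0]
    - [[0,-46,13],0]
    - [[0,-78,13],0]
    - [[0,-114,13],0]
    - [[0,-150,13],0]
    - [[0,-186,13],0]
    - [[0,-222,13],0]

```text
time: 33.05
tool_pos: [487.4, 208.9, 109.9]
tcp_rot: [-180.0, -0.0, 153.8]
ft_force: [0.7, -0.8, 0.2]
finger_gap: 64.4
```

Emit:
drive_tool:
  moves:
    - [[0,-36,0],0]
    - [[0,-72,0],0]
    - [[0,-108,0],0]
    - [[0,-144,0],0]
    - [[0,-180,0],0]
    - [[0,-214,0],0]
    - [[0,-246,0],0]
    - [[0,-272,0],0]

```text
time: 33.72
tool_pos: [487.4, -63.6, 110.1]
tcp_rot: [-180.0, -0.0, 153.8]
ft_force: [0.6, 0.8, -0.8]
finger_gap: 64.9
```

Emit:
drive_tool:
  moves:
    - [[-2,-18,0],0]
    - [[-2,-28,0],0]
    - [[-2,-32,-8],0]
    - [[-2,-32,-20],0]
    - [[-2,-32,-35],0]
    - [[-2,-32,-48],0]
    - [[-2,-32,-57],0]
    - [[-2,-32,-60],0]

```text
time: 34.38
tool_pos: [484.4, -91.4, 47.2]
tcp_rot: [-180.0, -0.3, 153.9]
ft_force: [-0.1, -0.7, -1.2]
finger_gap: 64.8
```

```bash
python3 look.py scene 15 230 130 350 220; python3 look.py top 15 310 160 430 250
python3 - <<'E'
from h import *
d=pickle.load(open("top15.pkl","rb"))
hsv=cv2.cvtColor(d["pixels"],cv2.COLOR_RGB2HSV)
for k,z,w in (("white",60,(190,225,240,275)),("amber",46,(190,225,240,275)),("blue",18,(190,225,240,275))):
    for c in blobs(d,k,w):
        p,r_,dia=ring(d,c,z); print(k,p.round(1),np.round(r_,1))
E
```

```text
34.4333 [484.76 -91.69  47.74] [-0.5  0.4 -1.8] 64.6976441579691
34.4833 [485.46 -92.05  48.9 ] [ 0.3 -0.1 -0.1] 64.58771657845405
white [383.6 306.6] [57.8 58.8  0.1]
```

View pics/scene15.png

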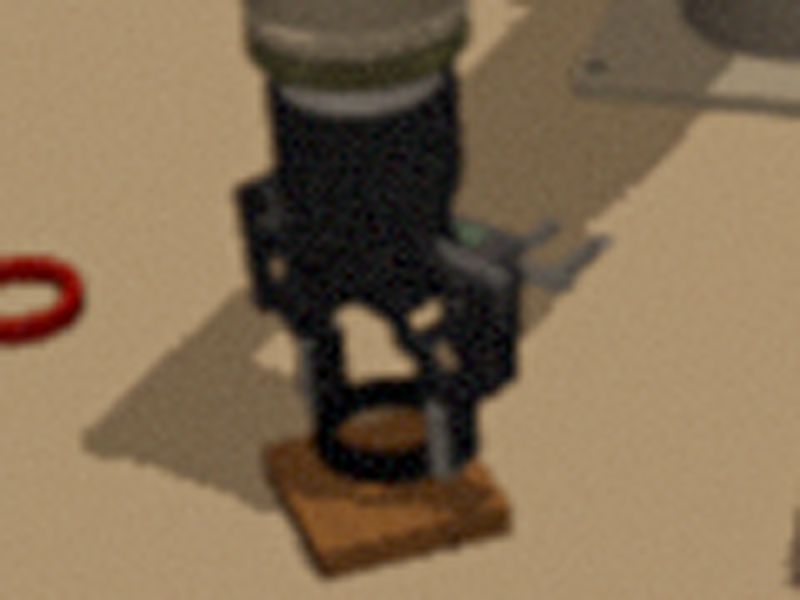

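View pics/top15.png

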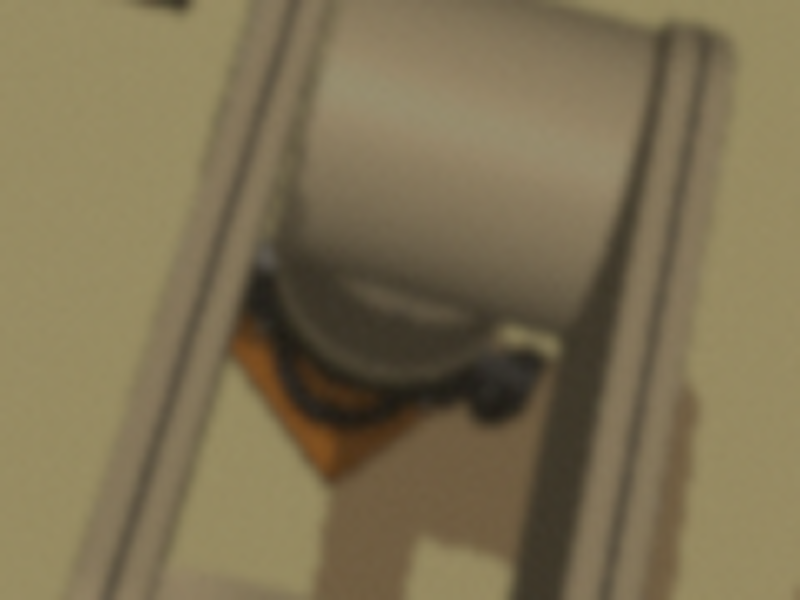

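White measures (383.6, 306.6), about 3 mm from the pad centre, which is fine. Black hangs level over the wooden pad, so I'll lower it.

Emit:
drive_tool:
  moves:
    - [[1,-1.2,0],0]
    - [[1,-1.2,-2],0]
    - [[1,-1.2,-5],0]
    - [[1,-1.2,-8],0]
    - [[1,-1.2,-10.5],0]
    - [[1,-1.2,-12],0]
    - [[1,-1.2,-12.5],0]
    - [[1,-1.2,-12.5],0]

```text
time: 35.15
tool_pos: [487.1, -94.3, 37.4]
tcp_rot: [-180.0, -0.0, 153.8]
ft_force: [-0.2, -0.0, -0.6]
finger_gap: 64.9
```

Emit:
drive_tool:
  moves:
    - [[0,0,-0.3],0]
    - [[0,0,-0.6],0]
    - [[0,0,-0.8],0]
    - [[0,0,-0.8],0]
    - [[0,0,-0.8],0]
    - [[0,0,-0.8],0]
    - [[0,0,-0.8],0]
    - [[0,0,-0.8],0]

```text
time: 35.82
tool_pos: [487.3, -94.3, 36.9]
tcp_rot: [180.0, -0.0, 153.8]
ft_force: [-0.0, -0.5, -1.1]
finger_gap: 64.7
```

Emit:
drive_tool:
  moves:
    - [[-0.5,0.5,-0.4],0]
    - [[-0.5,0.5,-0.8],0]
    - [[-0.5,0.5,-1.2],0]
    - [[-0.5,0.5,-1.5],0]
    - [[-0.5,0.5,-1.5],0]
    - [[-0.5,0.5,-1.5],0]
    - [[-0.5,0.5,-1.5],0]
    - [[-0.5,0.5,-1.5],0]

```text
time: 36.48
tool_pos: [486.8, -93.8, 35.7]
tcp_rot: [180.0, -0.0, 153.8]
ft_force: [-3.7, 0.5, 5.4]
finger_gap: 64.6
```

Contact. I'll release and go to red at (373, −310.5).

Emit:
drive_tool:
  moves:
    - [[0,0,0],0]
    - [[0,0,0],0]
    - [[0,0,0],0]
    - [[0,0,0],0]
    - [[0,0,3],0]
    - [[0,0,12],0]
    - [[0,0,32],0]
    - [[0,0,55],0]
  fingers: 78

```text
time: 37.15
tool_pos: [485.6, -93.5, 90.3]
tcp_rot: [-180.0, -0.2, 153.8]
ft_force: [0.4, -0.2, 0.2]
finger_gap: 78.1
```

Emit:
drive_tool:
  moves:
    - [[-10,-18,0],0]
    - [[-27,-50,0],0]
    - [[-44,-83,0],0]
    - [[-61,-116,0],0]
    - [[-79,-150,0],0]
    - [[-95,-182,-5],0]
    - [[-108,-206,-15],0]
    - [[-113.5,-216.5,-25],0]

```text
time: 37.82
tool_pos: [372.4, -313.9, 66.8]
tcp_rot: [-179.9, 0.2, 153.7]
ft_force: [0.3, -0.6, 0.2]
finger_gap: 78.4
```

Emit:
drive_tool:
  moves:
    - [[0,0,-5],0]
    - [[0,0,-15],0]
    - [[0,0,-25],0]
    - [[0,0,-30],0]
    - [[0,0,-30],0]
    - [[0,0,-30],0]
    - [[0,0,-30],0]
    - [[0,0,-30],0]

```text
time: 38.48
tool_pos: [373.9, -310.3, 35.9]
tcp_rot: [-180.0, 0.1, 153.9]
ft_force: [-0.1, -0.7, -0.9]
finger_gap: 78.1
```

```bash
python3 look.py scene 16 190 110 350 230; python3 look.py top 16 310 160 430 250
```

```text
38.5333 [ 373.87 -310.42   35.98] [-0.7  0.2 -0.2] 77.96187434253245
38.5833 [ 373.76 -310.5    35.94] [-0.4 -0.1 -0.2] 77.930598926954
```

View pics/scene16.png

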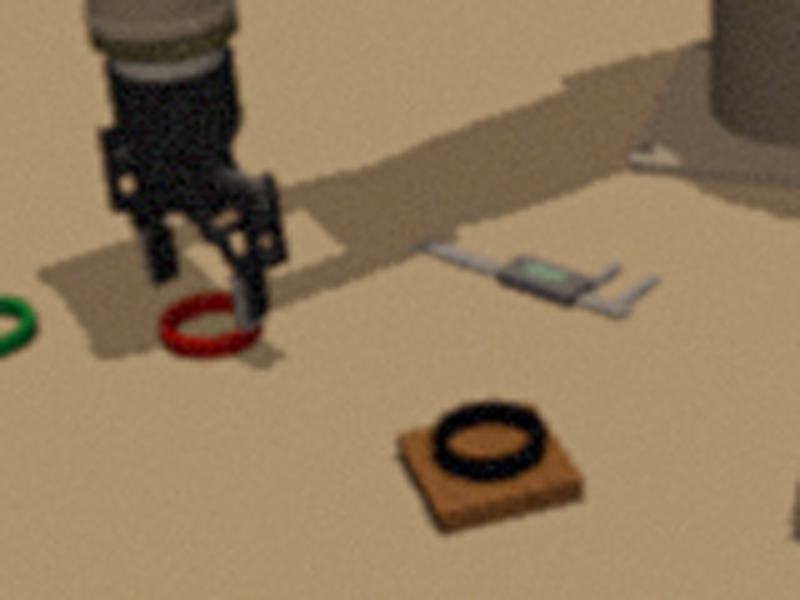

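View pics/top16.png

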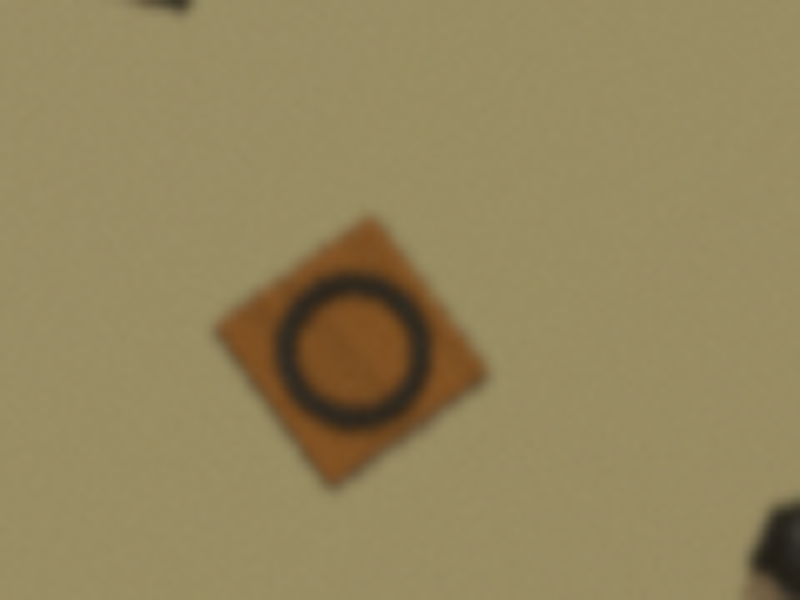

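Black is centred and flat on the wood: ring centre (353,351), pad centre (352,352) zoomed. Descend onto red and grip.

Emit:
drive_tool:
  moves:
    - [[-0.5,0,-3],0]
    - [[-0.5,0,-8],0]
    - [[-0.5,0,-13],0]
    - [[-0.5,0,-16],0]
    - [[-0.5,0,-17.5],0]
    - [[-0.5,0,-18],0]
    - [[-0.5,0,-18],0]
    - [[-0.5,0,-18],0]

```text
time: 39.25
tool_pos: [372.9, -310.4, 17.5]
tcp_rot: [-180.0, 0.0, 153.8]
ft_force: [-0.1, 0.4, 0.1]
finger_gap: 77.8
```

Emit:
drive_tool:
  moves:
    - [[0,0,0],0]
    - [[0,0,0],0]
    - [[0,0,0],0]
    - [[0,0,0],0]
    - [[0,0,0],0]
    - [[0,0,0],0]
    - [[0,0,0],0]
    - [[0,0,0],0]
  fingers: 60

```text
time: 39.92
tool_pos: [373.1, -310.6, 18.0]
tcp_rot: [-180.0, 0.0, 153.8]
ft_force: [-2.7, 1.4, 5.0]
finger_gap: 64.0
```

Emit:
drive_tool:
  moves:
    - [[0,0,2],0]
    - [[0,0,6],0]
    - [[0,0,14],0]
    - [[0,0,26],0]
    - [[0,0,42],0]
    - [[0,0,58],0]
    - [[0,0,66],0]
    - [[0,0,70],0]

```text
time: 40.58
tool_pos: [373.7, -311.2, 89.4]
tcp_rot: [-179.9, 0.2, 153.8]
ft_force: [-0.0, -0.8, -0.6]
finger_gap: 64.0
```

Emit:
drive_tool:
  moves:
    - [[3,5,5],0]
    - [[10,19,8],0]
    - [[22,42,8],0]
    - [[37,71,8],0]
    - [[53,102,8],0]
    - [[69,132,8],0]
    - [[84,160,8],0]
    - [[96,183,8],0]

```text
time: 41.25
tool_pos: [469.0, -124.6, 94.7]
tcp_rot: [180.0, -0.1, 153.9]
ft_force: [0.8, -0.3, -0.6]
finger_gap: 64.1
```

Emit:
drive_tool:
  moves:
    - [[10,18,0],0]
    - [[16,29,0],0]
    - [[17,34,0],0]
    - [[17,34,-5],0]
    - [[17,34,-14],0]
    - [[17,34,-24],0]
    - [[17,34,-30],0]
    - [[17,34,-32],0]

```text
time: 41.92
tool_pos: [484.1, -93.6, 61.1]
tcp_rot: [-180.0, -0.2, 153.8]
ft_force: [0.7, -0.2, -1.3]
finger_gap: 64.0
```

```bash
python3 look.py scene 17 230 130 350 220
```

```text
41.9667 [484.28 -93.59  61.41] [-1.3 -0.2 -1.1] 63.96762495078032
```

View pics/scene17.png

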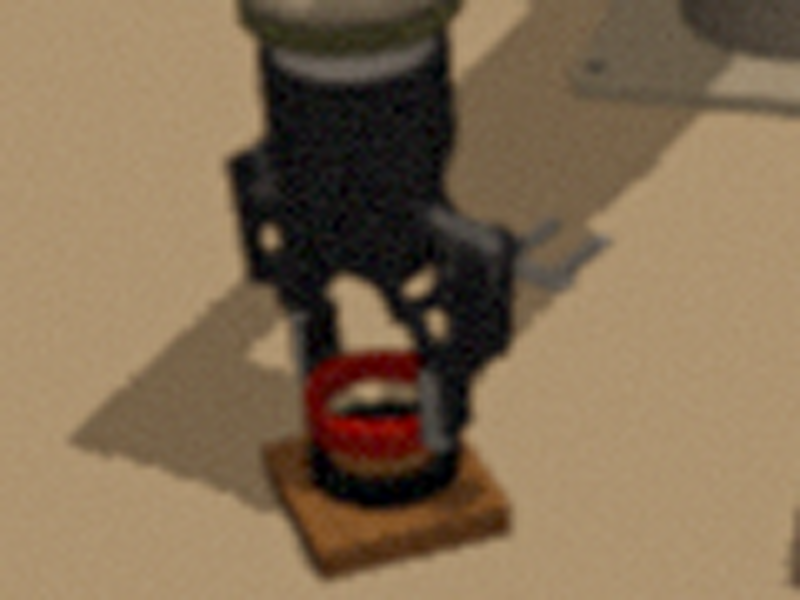

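Emit:
drive_tool:
  moves:
    - [[2,0.5,-1],0]
    - [[2,0.5,-3],0]
    - [[2,0.5,-5],0]
    - [[2,0.5,-7],0]
    - [[2,0.5,-8.5],0]
    - [[2,0.5,-9.5],0]
    - [[2,0.5,-10],0]
    - [[2,0.5,-10],0]

```text
time: 42.63
tool_pos: [487.7, -92.7, 53.3]
tcp_rot: [-180.0, -0.0, 153.8]
ft_force: [0.2, -0.4, -0.9]
finger_gap: 64.1
```

```bash
python3 look.py scene 18 230 130 350 220
```

```text
42.6833 [487.8  -92.77  53.37] [ 0.4  0.1 -0.2] 64.41255103042626
```

View pics/scene18.png

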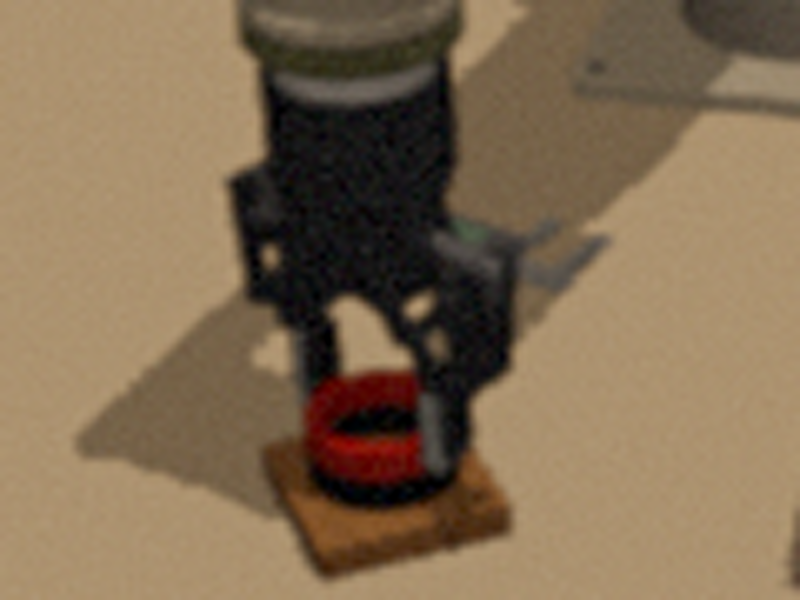

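Emit:
drive_tool:
  moves:
    - [[-0.8,0.7,-0.5],0]
    - [[-0.8,0.7,-1],0]
    - [[-0.8,0.7,-1.5],0]
    - [[-0.8,0.7,-2],0]
    - [[-0.8,0.7,-2.5],0]
    - [[-0.8,0.7,-3],0]
    - [[-0.8,0.7,-3],0]
    - [[-0.8,0.7,-3],0]

```text
time: 43.35
tool_pos: [487.0, -92.1, 50.3]
tcp_rot: [-180.0, -0.0, 153.8]
ft_force: [0.2, -0.2, -0.8]
finger_gap: 64.2
```

Emit:
drive_tool:
  moves:
    - [[0,0,-0.3],0]
    - [[0,0,-0.6],0]
    - [[0,0,-0.9],0]
    - [[0,0,-0.9],0]
    - [[0,0,-0.9],0]
    - [[0,0,-0.9],0]
    - [[0,0,-0.9],0]
    - [[0,0,-0.9],0]

```text
time: 44.02
tool_pos: [487.1, -92.1, 50.0]
tcp_rot: [-180.0, 0.0, 153.8]
ft_force: [-3.2, 1.6, 5.2]
finger_gap: 64.2
```

Contact at 50. Release, back off and inspect.

Emit:
drive_tool:
  moves:
    - [[0,0,0],0]
    - [[0,0,0],0]
    - [[0,0,0],0]
    - [[0,0,0],0]
    - [[0,0,3],0]
    - [[0,0,12],0]
    - [[0,0,32],0]
    - [[0,0,60],0]
  fingers: 78

```text
time: 44.68
tool_pos: [485.2, -91.6, 108.5]
tcp_rot: [-180.0, -0.3, 153.8]
ft_force: [-0.1, -0.2, -0.3]
finger_gap: 77.9
```

Emit:
drive_tool:
  moves:
    - [[-5,-15,20],0]
    - [[-12,-50,40],0]
    - [[-20,-85,60],0]
    - [[-30,-120,80],0]
    - [[-40,-155,90],0]
    - [[-48,-185,100],0]
    - [[-52,-205,100],0]
    - [[-54,-215,100],0]

```text
time: 45.35
tool_pos: [432.6, -310.1, 211.5]
tcp_rot: [-179.9, 0.2, 153.7]
ft_force: [0.1, 0.1, -0.1]
finger_gap: 77.6
```

Emit:
drive_tool:
  moves:
    - [[0,0,0],0]
    - [[0,0,0],0]
    - [[0,0,0],0]
    - [[0,0,0],0]
    - [[0,0,0],0]
    - [[0,0,0],0]
    - [[0,0,0],0]
    - [[0,0,0],0]

```text
time: 46.02
tool_pos: [433.2, -306.7, 209.5]
tcp_rot: [180.0, -0.0, 153.9]
ft_force: [-0.2, 0.3, -0.4]
finger_gap: 78.1
```

```bash
python3 look.py scene 19 230 140 510 280; python3 look.py top 19 170 160 410 280
python3 stk.py top19.pkl red 340,185,390,240 43; python3 stk.py top19.pkl white 190,225,240,275 60;python3 stk.py top19.pkl purple 270,195,310,230 36;python3 stk.py top0.pkl purple 270,195,310,230 36
```

```text
46.0667 [ 433.14 -306.87  209.5 ] [ 0.5 -0.5 -0.4] 78.00261425148017
46.1167 [ 433.12 -306.98  209.52] [-0.2  0.  -0.4] 77.52091813676662
[485.3 -92.4] [57.6 58.4] 61.3
[383.5 306.9] [58.6 58.2] 61.4
[481.5 110. ] [49.1 49.3] 65.4
[481.5 110. ] [49.1 49.3] 65.4
```

View pics/scene19.png

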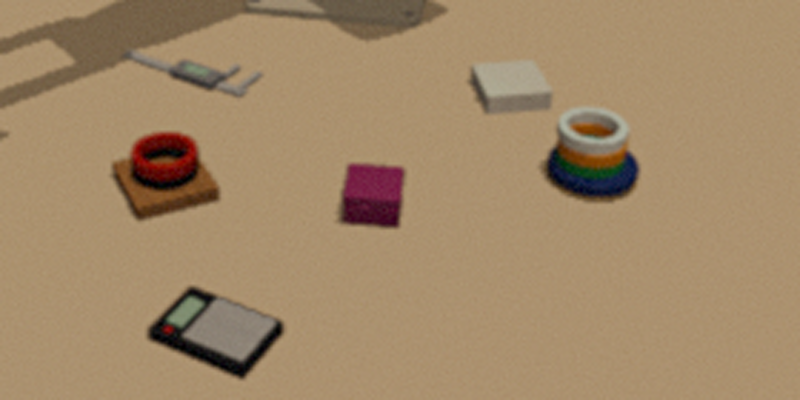

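View pics/top19.png

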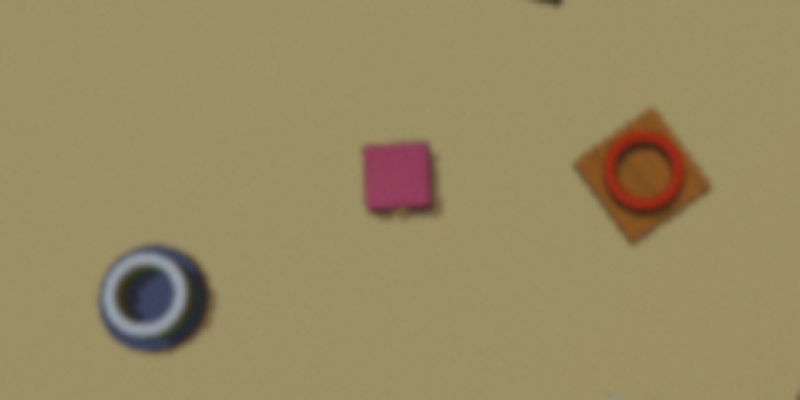

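Both stacks are upright, flat and centred, and the ring box and scale haven't moved. Handing in.

Run:
```python
from bench import r
print(r.hand_in()); print(r.sense()["time"])
```

```text
the job is handed in; nothing more can be done
None
the job is handed in; nothing more can be done
```

Both display stacks are built and the job is handed in, at about 46 s of the 125 s allowed. On the round blue pad are green, amber and white from the bottom up; on the square wooden pad, red on black. I used the green bangle farther from the base (about 676 mm, against 605 mm for its look-alike). Each bangle was gripped across its full width and set down to light contact (5–7 N) before release.

**Centring, from the last top view:**

| Stack | Top bangle (mm) | Pad centre (mm) | Offset |
|---|---|---|---|
| Blue pad | white at (383.5, 306.9) | (382.6, 309.6) | about 3 mm |
| Wooden pad | red at (485.3, −92.4) | (486.2, −93.5) | about 1.5 mm |

- **Flatness:** both views show all five bangles lying flat and the stacks upright.
- **Ring box and scale:** the ring box measured the same as at the start. I checked the pocket scale by eye only, and it looked unmoved.
- **Disagreements:**
  - The scene camera reads objects about 2–9 mm farther out in x than the top camera for the bangles, and more for the pads, so I relied on the top camera.
  - An earlier rough reading put white about 5 mm off centre. Two later measurements gave about 3 mm.
  - The gripper read 64–66 mm on the 66 mm bangles. All the grips held.

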